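# Stir the washed porcelain balls

### The job

The washed porcelain balls in the steel bowl must be turned over so they dry evenly. The stirrer is stored with its grip inside the white sleeve: draw it out, lay it in the flat tray and let go, then take it again by its black grip and stir the balls with the blade down among them, three full turns anticlockwise as seen from above, round the middle of the bowl, wide enough to push the balls about. Then lay the stirrer back in the tray, leaving the bowl about where it stood with every ball in it, and the jar, carton and cup alone.

Things in the scene. Friction and masses are not known exactly. Their poses are not given: they have to be found in the camera images.
- stirrer: Straight stirrer, 250 mm, 90 g. Origin: mid-length, on its underside as it lies; centre line 9 mm above. x runs along it from blade to grip, z up. Black grip 18 x 18 mm, x = 25 to 125 mm; square steel shaft 10 x 10, x = -85 to 25; flat blade 24 mm wide (y), 6 thick, x = -125 to -85. Balances near x = 40, so it lies on its grip, shaft and blade in the air. Starts with the grip in the sleeve.
- blade_end (a point): The centre of the stirrer's blade end, on its centre line (x = -125 mm of the stirrer).
- grip_end (a point): The centre of the stirrer's grip end, on its centre line (x = +125 mm of the stirrer).
- sleeve: White plastic sleeve, fixed: a box closed but for its mouth, 114 mm long (x), 50 wide (y), 50 high. Origin: centre of its underside; the mouth faces -x. Inside 42 mm wide, 34 high, floor 12 mm up. The grip lies on that floor, so the shaft's centre line is 21 mm above the bench; the stirrer is free once drawn about 110 mm straight out along the sleeve's -x.
- tray: Flat open aluminium tray, fixed, 150 mm (x) by 360 mm (y), 14 mm high to its lip; walls and floor 4 mm thick. Origin: centre of its underside. Empty at the start.
- bowl: Round steel bowl, loose on the bench, 0.8 kg, 46 mm high, 192 mm across the rim, walls 3 mm thick sloping out; flat inner floor about 150 mm across, 5 mm above the underside. Origin: centre of its underside, z up; x and y start parallel to the world's (x away from the robot, y to its left).
- ball0_center (a point): Centre of one of seven alike loose porcelain balls, 22 mm across, about 18 g, lying in one layer in the bowl (they start in a loose ring about 72 mm across, numbered in order round it).
- ball1_center (a point): Centre of one of seven alike loose porcelain balls, 22 mm across, about 18 g, lying in one layer in the bowl (they start in a loose ring about 72 mm across, numbered in order round it).
- ball2_center (a point): Centre of one of seven alike loose porcelain balls, 22 mm across, about 18 g, lying in one layer in the bowl (they start in a loose ring about 72 mm across, numbered in order round it).
- ball3_center (a point): Centre of one of seven alike loose porcelain balls, 22 mm across, about 18 g, lying in one layer in the bowl (they start in a loose ring about 72 mm across, numbered in order round it).
- ball4_center (a point): Centre of one of seven alike loose porcelain balls, 22 mm across, about 18 g, lying in one layer in the bowl (they start in a loose ring about 72 mm across, numbered in order round it).
- ball5_center (a point): Centre of one of seven alike loose porcelain balls, 22 mm across, about 18 g, lying in one layer in the bowl (they start in a loose ring about 72 mm across, numbered in order round it).
- ball6_center (a point): Centre of one of seven alike loose porcelain balls, 22 mm across, about 18 g, lying in one layer in the bowl (they start in a loose ring about 72 mm across, numbered in order round it).
- jar: Bystander: closed jar 54 mm across, 75 mm high, loose. Origin: centre of its underside.
- carton: Bystander: cardboard carton 70 x 110 x 60 mm high, loose. Origin: centre of its underside.
- cup: Bystander: white open cup 72 mm across the rim, 85 mm high, loose. Origin: centre of its underside.
Not all that is in view belongs to the job. Several things have the shape of the bowl; the one meant has the colours described above.

How it is judged:
By the outcome, as a careful person would: the job done as asked, in the order asked, and still so for the second after the job is handed in, with the robot touching nothing.
It also fails if it takes over 72 s, if anything falls off the work surface, if the arm or the gripper's body presses on something with over 40 N, if the wrist force passes 120 N, or if a joint passes its speed limit or range.

### The arm

A 6-joint arm with a two-finger parallel gripper is mounted at the origin on the work surface. World frame = base frame: x ahead of the robot, y to its left, z up, the work surface at z = 0. Lengths are in mm, angles in rad, forces in N, time in s.
With the tool pointing down it reaches from about 350 to 775 mm from the base axis. Payload 7.3 kg.
Tool frame: the origin (TCP) lies at the very end of the fingers, on their centre line; the grasp point (between the pads) lies 19 mm behind it (bot.tcp_to_grasp is the distance from the TCP to the grasp point, in mm); z points along the fingers, y is the direction in which the jaws open and shut (so a half turn about z gives the same grasp; the last joint's range is limited). The gripper opens to 92 mm and grips with 3 to 60 N. Pads are 19 mm wide; open, the fingers measure 130 mm over their backs; the gripper's body (75 mm by 190 mm) begins 47 mm behind the grasp point.
Start: joints at [-1.302, 0.342, 1.524, -0, 1.275, -0.146], TCP at [211.602, -480.489, 226.741] pointing down, gripper open.
Joint ranges: [-2.53, 2.53], [-0.77, 2.02], [0.04, 2.7], [-1, 4.14], [0.28, 2.66], [-3.11, 3.11]. Speed limits (rad/s): [2.57, 2.57, 3.14, 3.14, 3.14, 3.14].

### API

Orientations are given as [roll, pitch, yaw] about the fixed x, y, z axes, in that order (R = Rz(yaw) Ry(pitch) Rx(roll)).
In Python, from plant import bot gives the robot as it stands. The module is installed in compiled form; this text tells all that it offers.
- The arm moves only by the tool carry_out, never from a script. Its argument "motion" is a list of rows, each a list of 5 numbers: the closure, from 0 (fully open) to 1 (shut), then the shift along the tool's x, y, z in mm, then the turn about the tool's z in degrees. In form: [[claw, dx, dy, dz, spin], ...]. A call has 1 to 10 rows; each row is the pose to reach, as a shift and turn from the pose measured when the call began, along the tool's axes at that moment; what a row does not reach only later rows make up. A row lasts 1/8 s, in which the tool goes at most 62.5 mm and 10.7 degrees, less where a joint would pass 70% of its speed; a pose out of reach is approached as far as the arm can. A call with a gripper value outside its range is refused whole. The fingers move at their own pace and stop on an object; the grip force is fixed at half the most. Time passes only in rows, so rows that repeat a pose let the fingers close. It gives the time, the measured TCP pose, the force and the opening at its end, in the units of the state.
- bot.get_obs(): the state, without advancing time (a new reading comes with each control period).
- bot.capture(name): name is "scene" or "top" or "wrist"; returns a dict with "color" (480x640x3 uint8, red, green, blue), "depth" (480x640 float32, mm along the optical axis (not along the pixel's ray), 0 where there is no reading), "K" (3x3 intrinsics, pixels), "camera_from_world" (4x4, takes a point from world to camera coordinates). Camera axes: x right, y down, z forward; pixel columns grow to the right and rows downward; lengths in mm; the calibration is good to about 2 mm. A picture is of the moment at which its call begins.
- bot.close_job(): hands the job in, once; it reports no verdict.
The state is a dict: "time": time; "joint_positions": joint angles; "dq": joint speeds; "tau": joint torques, N m; "tool_pos": TCP position; "tcp_rot": TCP orientation; "contact_force": force on the tool from outside, world axes, zero at the start; "moment": the same for the moment, N m; "grip_width": finger opening in mm.
Only numpy, scipy, OpenCV 4.12 (cv2) and the standard library are available. Lean on these libraries where they do the work, as an engineer would, in place of code of your own. Each camera call takes 0.05 s, during which the arm holds its last target.

## Working session

There is one attempt and no reset: what is moved stays moved. The work goes in short steps, Python scripts to look and compute and a tool call to move; the robot and the scene stay as the last step left them, time stands still between calls to the robot, and variables do not carry over. Pictures are saved under pics/ and viewed, and the job is handed in when it is done.

Besides the shell and the picture viewer there is one more tool, called as name([rows], argument=value, ...), one row to a line, values as JSON. carry_out: Moves the arm, as the interface text tells. Its arguments: {"type":"object","properties":{"motion":{"type":"array","items":{"type":"array","items":{"type":"number"}}}},"required":["motion"]}

```bash
mkdir -p pics; ls
cat > h.py <<'E'
import numpy as np, cv2
from plant import bot
def ray(c,u,v):
    K=c["K"];T=np.array(c["camera_from_world"]);R=T[:3,:3];t=T[:3,3]
    d=R.T@np.linalg.inv(K)@np.array([u,v,1.0]);o=-R.T@t
    return o,d
def plane(c,u,v,z):
    o,d=ray(c,u,v);s=(z-o[2])/d[2];return o+s*d
def deproj(c,u,v):
    o,d=ray(c,u,v);return o+d*float(c["depth"][int(round(v)),int(round(u))])
def proj(c,p):
    T=np.array(c["camera_from_world"]);q=T[:3,:3]@np.array(p,float)+T[:3,3];q=c["K"]@q;return q[:2]/q[2]
def cloud(c):
    T=np.array(c["camera_from_world"]);R=T[:3,:3];t=T[:3,3]
    v,u=np.mgrid[:480,:640];P=np.stack([u,v,np.ones_like(u)],-1)@np.linalg.inv(c["K"]).T*c["depth"][...,None]
    return (P-t)@R
def save(n,im): cv2.imwrite("pics/"+n+".png",im[...,::-1])
E
python3 - <<'E'
from h import *
print(bot.get_obs())
for n in("scene","top"):
    c=bot.capture(n);save(n+"0",c["color"]);print(n,c["K"],c["camera_from_world"])
E
```

```text
pics
{'time': 0.0, 'joint_positions': array([-1.30198490e+00,  3.42706903e-01,  1.52501957e+00, -2.08672884e-06,
        1.27540071e+00, -1.45972991e-01]), 'dq': array([ 0.00249959,  0.00105932, -0.00058333, -0.00056165,  0.0004775 ,
        0.00080403]), 'tau': array([ 8.67602284e-05, -4.31247103e+01, -2.44224751e+01,  7.18830898e-02,
        5.61777223e-02, -1.28199981e-04]), 'tool_pos': array([ 211.4939562 , -480.06817152,  226.05228497]), 'tcp_rot': array([-3.14007415e+00, -2.21231148e-04,  4.14784862e-01]), 'contact_force': array([ 0.57486481,  0.5719425 , -0.23711769]), 'moment': array([ 0.00856056, -0.03236306, -0.02117827]), 'grip_width': 91.73863823604732}
scene [[477.66793992   0.         313.351477  ]
 [  0.         477.66793992 238.89510666]
 [  0.           0.           1.        ]] [[ 7.76606967e-01  6.29983193e-01 -1.67168686e-03 -3.75871180e+02]
 [ 5.30329007e-01 -6.55186728e-01 -5.38034846e-01 -2.91058955e+02]
 [-3.40048177e-01  4.16955066e-01 -8.42920939e-01  1.34357838e+03]
 [ 0.00000000e+00  0.00000000e+00  0.00000000e+00  1.00000000e+00]]
top [[450.35052165   0.         323.75818675]
 [  0.         450.35052165 237.46468594]
 [  0.           0.           1.        ]] [[ 2.80858685e-02 -9.99564347e-01  9.07199009e-03 -9.27018944e+01]
 [-9.98786870e-01 -2.84289373e-02 -4.02067737e-02  5.14277033e+02]
 [ 4.04471645e-02 -7.93174243e-03 -9.99150196e-01  1.34217075e+03]
 [ 0.00000000e+00  0.00000000e+00  0.00000000e+00  1.00000000e+00]]
```

View pics/scene0.png

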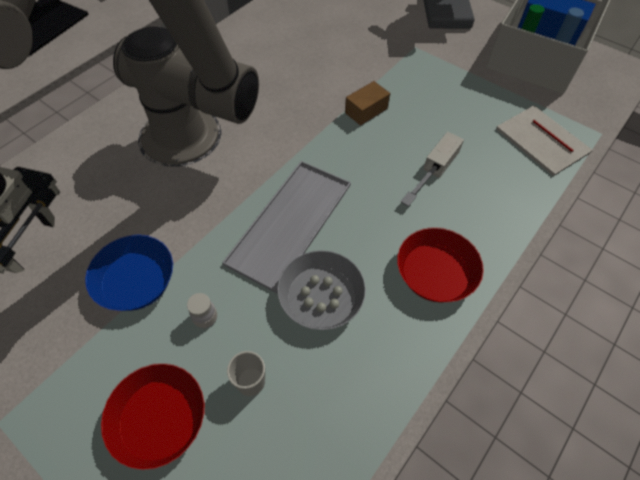

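View pics/top0.png

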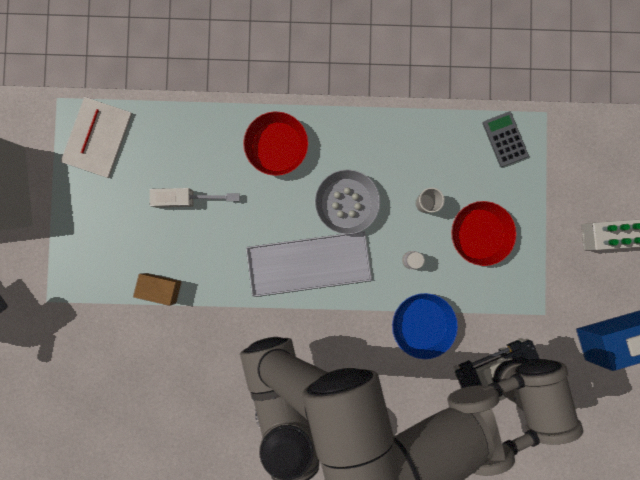

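The steel bowl with seven white balls is at top (348,203) and scene (321,291). Lookalikes are the red bowls at top (276,143) and (484,233) and the blue one at (425,326). For the stirrer, the shaft and blade stick out of the white sleeve at top (195–245,197). The red pen at (90,131) is the only other stick. The tray is at (310,265), the jar at (415,261), the carton at (157,289) and the cup at (430,200).

Run:
```python
from h import *
c=bot.capture("top");im=c["color"];P=cloud(c)
crop=lambda n,x0,y0,x1,y1,s:save(n,cv2.resize(im[y0:y1,x0:x1],None,fx=s,fy=s,interpolation=cv2.INTER_CUBIC))
crop("cropA",135,170,265,220,6)
crop("cropB",235,160,395,305,5)
hsv=cv2.cvtColor(im,cv2.COLOR_RGB2HSV)
for n,(u,v) in dict(sleeve=(170,197),shaft=(215,198),blade=(238,198),trayfloor=(310,265),bowl=(348,203),rim=(348,174),jar=(415,261),carton=(157,289),cup=(430,190)).items():
    print(n,im[v,u],hsv[v,u],np.round(P[v,u],1), deproj(c,u,v).round(1))
# masks: height
Z=P[...,2]
def boxof(m,z,name):
    n,l,s,ce=cv2.connectedComponentsWithStats(m.astype(np.uint8))
    return
# sleeve top z~50
for name,(x0,y0,x1,y1),lo,hi in [("sleeve",(140,180,200,212),42,60),("tray",(240,225,380,300),9,22),("stir",(196,185,255,210),13,35),("jar",(400,245,430,275),65,85),("carton",(130,268,185,308),50,70),("cup",(410,180,450,220),75,95),("bowlrim",(310,165,385,240),38,55)]:
    m=np.zeros(Z.shape,bool);m[y0:y1,x0:x1]=True;m&=(Z>lo)&(Z<hi)
    q=P[m][:,:2].astype(np.float32);r=cv2.minAreaRect(q);print(name,len(q),r,np.median(P[m][:,2]))
```

```text
sleeve [174 168 158] [ 19  23 174] [620.  372.6  54.3] [620.  372.6  54.3]
shaft [102 101 104] [130   7 104] [624.5 249.   24.4] [624.5 249.   24.4]
blade [131 130 133] [130   6 133] [626.2 180.3  26.4] [626.2 180.3  26.4]
trayfloor [146 143 147] [143   7 147] [432.8 -39.    0.6] [432.8 -39.    0.6]
bowl [132 126 131] [155  12 132] [ 623.5 -148.7    4.3] [ 623.5 -148.7    4.3]
rim [77 77 79] [120   6  79] [ 707.6 -145.    27.3] [ 707.6 -145.    27.3]
jar [174 168 158] [ 19  23 174] [ 454.2 -340.8   73.3] [ 454.2 -340.8   73.3]
carton [122  87  57] [ 14 136 122] [352.8 397.7  57.7] [352.8 397.7  57.7]
cup [73 69 67] [10 21 73] [ 660.6 -381.3   68. ] [ 660.6 -381.3   68. ]
sleeve 676 ((621.9130859375, 378.31536865234375), (50.43326950073242, 114.87738800048828), 3.075838804244995) 49.92901646646526
tray 748 ((442.5085144042969, -33.18370056152344), (218.78436279296875, 370.0218505859375), 2.068866491317749) 12.638306790964773
stir 230 ((628.6703491210938, 241.45877075195312), (22.227073669433594, 127.25762939453125), 2.8339457511901855) 25.005584822511672
jar 229 ((456.98419189453125, -340.13189697265625), (45.90194320678711, 46.196041107177734), 1.9316411018371582) 75.58640278521466
carton 963 ((351.82635498046875, 407.03948974609375), (112.57262420654297, 71.12438201904297), 78.24337005615234) 59.55557138180413
cup 143 ((629.4783935546875, -380.2845153808594), (69.39297485351562, 71.05596923828125), 3.566967010498047) 84.11149084561592
bowlrim 445 ((623.5252685546875, -143.14840698242188), (186.90806579589844, 188.08714294433594), 1.6586034297943115) 43.947603014895755
```

View pics/cropA.png

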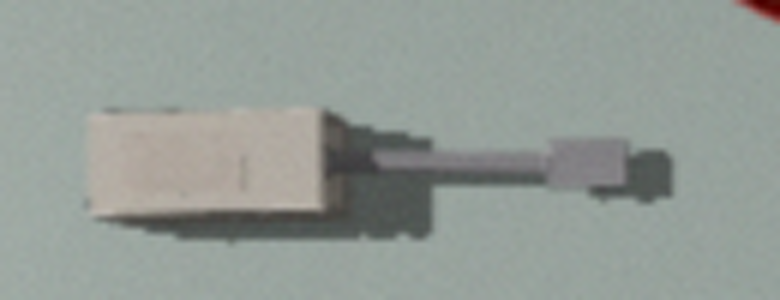

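View pics/cropB.png

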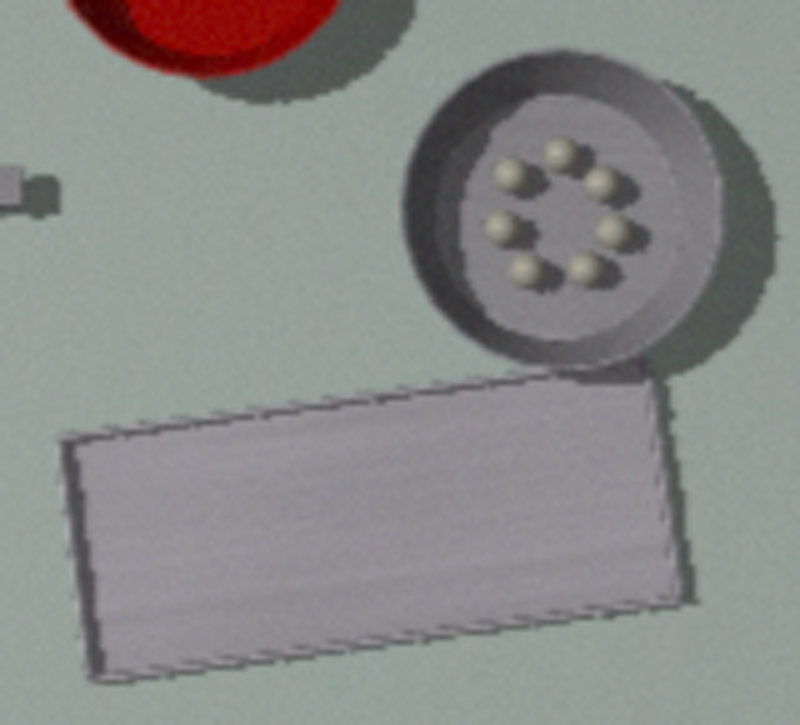

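Run:
```python
from h import *
c=bot.capture("top");im=c["color"]
g=cv2.cvtColor(im,cv2.COLOR_RGB2GRAY);hsv=cv2.cvtColor(im,cv2.COLOR_RGB2HSV)
# colour measurements: pixels -> planes
def reg(x0,y0,x1,y1,m):
    k=np.zeros(g.shape,np.uint8);k[y0:y1,x0:x1]=1;k=(k&m.astype(np.uint8))
    n,l,s,ce=cv2.connectedComponentsWithStats(k);i=1+np.argmax(s[1:,4]);v,u=np.where(l==i)
    return u,v
def rect(u,v,z): 
    q=np.array([plane(c,a,b,z)[:2] for a,b in zip(u,v)],np.float32);return cv2.minAreaRect(q)
green=(hsv[...,1]>28)&(hsv[...,0]>60)&(hsv[...,0]<100)
u,v=reg(145,180,197,212,(im[...,0].astype(int)-im[...,2]>8)&(g>110)); print("sleeve",len(u),rect(u,v,50))
u,v=reg(196,185,255,210,~green&(g>75)); print("stir",len(u),rect(u,v,23))
for u0 in range(196,248,4):
    w=v[u==u0]
    if len(w): print(u0,w.min(),w.max(),plane(c,u0,w.mean(),24)[:2].round(1))
u,v=reg(240,225,385,305,~green); print("tray",len(u),rect(u,v,12))
m=(g>150);
n,l,s,ce=cv2.connectedComponentsWithStats((m[170:235,315:385]).astype(np.uint8))
for i in range(1,n):
    if s[i,4]>8: print("ball",ce[i]+[315,170],s[i,4],plane(c,*(ce[i]+[315,170]),16).round(1))
```

```text
sleeve 655 ((621.548095703125, 376.93096923828125), (48.92073059082031, 111.72184753417969), 3.909489870071411)
stir 1471 ((628.5431518554688, 219.77830505371094), (71.92406463623047, 173.13848876953125), 1.6913336515426636)
196 185 209 [625.9 305.7]
200 185 209 [626.2 293.8]
204 185 209 [626.6 281.9]
208 185 209 [626.9 270. ]
212 185 209 [627.3 258.2]
216 185 209 [627.6 246.3]
220 185 209 [628.  234.4]
224 185 209 [628.3 222.5]
228 185 209 [628.7 210.6]
232 185 209 [629.  198.7]
236 185 209 [629.4 186.8]
240 185 209 [629.7 174.9]
244 185 209 [630.1 163. ]
tray 11600 ((434.9295349121094, -45.462158203125), (236.45115661621094, 432.5018310546875), 1.644812822341919)
ball [320.44382022 176.36516854] 178 [700.1 -62.9  16. ]
ball [375.84117647 174.34705882] 170 [ 711.2 -229.6   16. ]
ball [321.35779817 227.25229358] 218 [546.9 -70.   16. ]
ball [380.77083333 231.60416667] 48 [ 538.9 -248.4   16. ]
```

Run:
```python
from h import *
c=bot.capture("top")
A=lambda u,v:(u/6+135-.4,v/6+170-.4)
B=lambda u,v:(u/5+235-.4,v/5+160-.4)
for n,p,z in [("bladeend",(627,163),24),("bladeshaft",(550,163),24),("shaft",(375,160),26)]: print(n,plane(c,*A(*p),z).round(1))
for n,p in [("TL",(88,112)),("TR",(322,107)),("BR",(325,208)),("BL",(92,215))]: print("sleeve",n,plane(c,*A(*p),50).round(1))
for p in [(66,439),(655,370),(688,603),(94,680)]: print("tray",plane(c,*B(*p),14).round(1))
for p in [(560,153),(602,183),(613,230),(585,267),(525,270),(500,226),(511,175)]: print("ball",plane(c,*B(*p),16).round(1))
for p in [(404,208),(722,208),(560,50),(560,369)]: print("rim",plane(c,*B(*p),46).round(1))
s=bot.capture("scene");im=s["color"]
save("cropS",cv2.resize(im[120:220,380:480],None,fx=6,fy=6,interpolation=cv2.INTER_CUBIC))
save("cropS2",cv2.resize(im[160:340,210:380],None,fx=3,fy=3,interpolation=cv2.INTER_CUBIC))
P=cloud(s);Z=P[...,2]
m=np.zeros(Z.shape,bool);m[160:212,395:440]=True;m&=(Z>12)&(Z<35);q=P[m];print(cv2.minAreaRect(q[:,:2].astype(np.float32)),np.median(q[:,2]))
```

```text
bladeend [630.3 177.6  24. ]
bladeshaft [629.2 215.8  24. ]
shaft [627.9 301.9  26. ]
sleeve TL [644.3 435.5  50. ]
sleeve TR [650.1 322.1  50. ]
sleeve BR [600.8 318.6  50. ]
sleeve BL [594.1 431.3  50. ]
tray [480.4 148.1  14. ]
tray [ 531.7 -203.3   14. ]
tray [ 392.9 -226.4   14. ]
tray [337.4 126.4  14. ]
ball [ 660.6 -142.7   16. ]
ball [ 643.2 -168.5   16. ]
ball [ 615.1 -175.8   16. ]
ball [ 592.3 -159.5   16. ]
ball [ 589.5 -123.6   16. ]
ball [ 615.5 -107.9   16. ]
ball [ 646.5 -113.6   16. ]
rim [621.  -50.3  46. ]
rim [ 626.5 -237.1   46. ]
rim [ 717.1 -139.5   46. ]
rim [ 529.1 -144.4   46. ]
((628.4921875, 267.9613037109375), (46.344459533691406, 176.69520568847656), 7.97218656539917) 25.889695273552924
```

View pics/cropS.png

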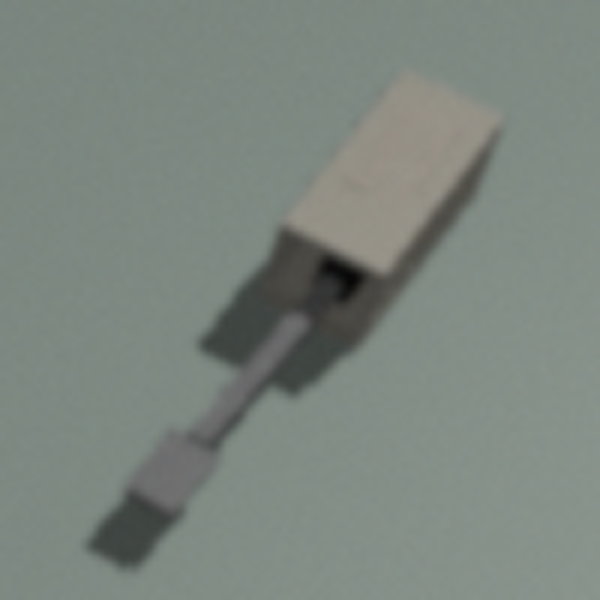

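```bash
cat >> h.py <<'E'
def to(x,y,z,yaw=None):
    """print tool-axes shift/spin to a world target"""
    o=bot.get_obs();p=o["tool_pos"];r,pi,ya=o["tcp_rot"]
    from scipy.spatial.transform import Rotation as Ro
    R=Ro.from_euler("xyz",[r,pi,ya]).as_matrix();d=R.T@(np.array([x,y,z])-p)
    s=0 if yaw is None else -(yaw-np.degrees(ya))
    print("d",d.round(1),"spin",round(s,1),"| now",p.round(1),"yaw",round(float(np.degrees(ya)),1),"tilt",np.degrees([r,pi]).round(2),"F",o["contact_force"].round(1),"w",round(float(o["grip_width"]),1),"t",round(o["time"],2),"j",o["joint_positions"].round(2))
E
python3 -c "
from h import *
to(628,293,150,91)"
```

```text
d [ 692.8 -539.9   76.8] spin -67.2 | now [ 211.6 -480.4  226.5] yaw 23.8 tilt [-179.98   -0.  ] F [-0.4 -1.1 -0.2] w 91.6 t 0.3 j [-1.3   0.34  1.52  0.    1.28 -0.15]
```

carry_out([
  [0,45,-35,0,0],
  [0,90,-70,0,-7],
  [0,135,-105,0,-14],
  [0,180,-140,0,-21],
  [0,225,-175,0,-28],
  [0,270,-210,0,-35],
  [0,315,-245,0,-42],
  [0,360,-280,0,-49],
  [0,405,-315,0,-56],
  [0,450,-350,0,-60],
])

```text
time: 1.55
tool_pos: [483.1, 23.1, 226.8]
tcp_rot: [3.141, -0.0, 1.465]
contact_force: [1.2, -0.2, 1.0]
grip_width: 91.8
```

```bash
python3 -c "
from h import *
to(628,293,120,91)"
```

```text
d [283.6 115.6 107. ] spin -7.1 | now [483.1  23.1 226.8] yaw 83.9 tilt [ 1.7998e+02 -1.0000e-02] F [ 1.2 -0.2  1. ] w 91.8 t 1.55 j [-0.11  0.27  1.63  0.    1.24 -0.01]
```

carry_out([
  [0,47,19,10,-3],
  [0,94,38,25,-7],
  [0,141,57,45,-7],
  [0,188,77,65,-7],
  [0,236,96,85,-7],
  [0,283,115,107,-7],
  [0,283.6,115.6,107,-7.1],
  [0,283.6,115.6,107,-7.1],
])

```text
time: 2.55
tool_pos: [627.8, 292.8, 119.6]
tcp_rot: [-3.141, 0.0, 1.589]
contact_force: [-0.5, 0.3, 0.5]
grip_width: 91.9
```

Run:
```python
from h import *
to(628,293,10,91)
c=bot.capture("wrist");save("w1",c["color"])
for p in [(628,293,21),(630.3,177.6,24),(627.5,320,21)]: print(proj(c,p))
```

```text
d [  0.3   0.2 109.6] spin 0.1 | now [627.8 292.8 119.6] yaw 91.1 tilt [-1.7999e+02  2.0000e-02] F [-0.5  0.3  0.5] w 91.9 t 2.55 j [ 0.33  0.74  1.14 -0.    1.26  0.31]
[314.11107049 244.94084137]
[314.19981751 372.35767406]
[314.13520123 211.00599842]
```

View pics/w1.png

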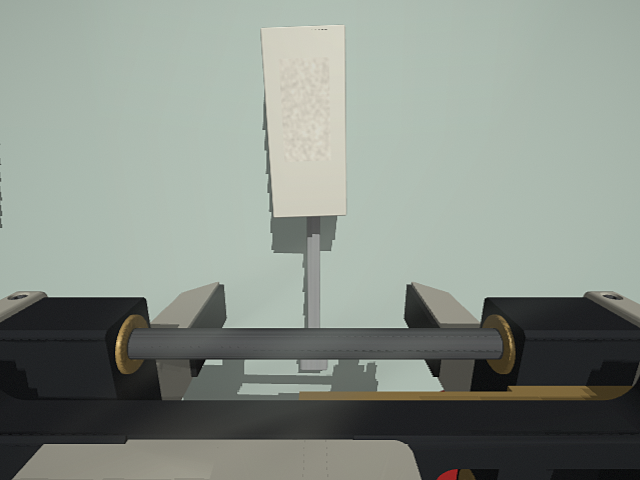

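The wrist view shows the shaft at column 313, running straight up into the sleeve mouth at (312,215). The blade end is near (313,372), matching the prediction. I'll descend and grasp.

carry_out([
  [0,0,0,40,0],
  [0,0,0,75,0],
  [0,0,0,95,0],
  [0,0,0,109,0],
  [0,0,0,109.5,0],
  [1,0,0,109.5,0],
  [1,0,0,109.5,0],
  [1,0,0,109.5,0],
  [1,0,0,109.5,0],
  [1,0,0,109.5,0],
])

```text
time: 3.85
tool_pos: [628.2, 292.3, 11.1]
tcp_rot: [3.141, 0.0, 1.589]
contact_force: [-0.3, 0.7, -0.6]
grip_width: 46.4
```

Run:
```python
from h import *
to(634,173,12,92)
```

```text
d [-119.4    3.7   -0.9] spin -1.0 | now [628.2 292.3  11.1] yaw 91.0 tilt [179.94   0.  ] F [-0.3  0.7 -0.6] w 46.4 t 3.85 j [ 0.33  0.85  1.23 -0.    1.06  0.31]
```

Fingers are still closing; wait.

carry_out([
  [1,0,0,0,0],
  [1,0,0,0,0],
  [1,0,0,0,0],
  [1,0,0,0,0],
  [1,0,0,0,0],
  [1,0,0,0,0],
  [1,0,0,0,0],
])

```text
time: 4.72
tool_pos: [628.1, 292.3, 11.1]
tcp_rot: [3.141, -0.0, 1.589]
contact_force: [0.4, 0.8, 1.0]
grip_width: 9.7
```

Run:
```python
from h import *
to(634,173,12,92)
```

```text
d [-119.4    3.7   -0.9] spin -1.0 | now [628.1 292.3  11.1] yaw 91.0 tilt [179.95  -0.  ] F [0.4 0.8 1. ] w 9.7 t 4.72 j [ 0.33  0.85  1.23 -0.    1.06  0.31]
```

carry_out([
  [1,-4,0,-2,0],
  [1,-15,0.5,-3,0],
  [1,-30,1,-3,0],
  [1,-45,1.5,-3,0],
  [1,-60,2,-3,0],
  [1,-75,2.5,-3,0],
  [1,-90,3,-3,0],
  [1,-105,3.5,-3,0],
  [1,-120,4,-3,0],
  [1,-130,4,-3,0],
])

```text
time: 5.98
tool_pos: [634.5, 161.3, 14.1]
tcp_rot: [3.141, 0.0, 1.588]
contact_force: [0.1, 1.0, -1.1]
grip_width: 9.5
```

Run:
```python
from h import *
to(634,153,60,92)
c=bot.capture("scene");im=c["color"];save("s2",cv2.resize(im[80:280,340:540],None,fx=3,fy=3))
```

```text
d [ -8.3  -0.6 -45.9] spin -1.0 | now [634.5 161.3  14.1] yaw 91.0 tilt [179.95   0.  ] F [ 0.1  1.  -1.1] w 9.5 t 5.97 j [ 0.13  0.79  1.37 -0.    0.99  0.11]
```

View pics/s2.png

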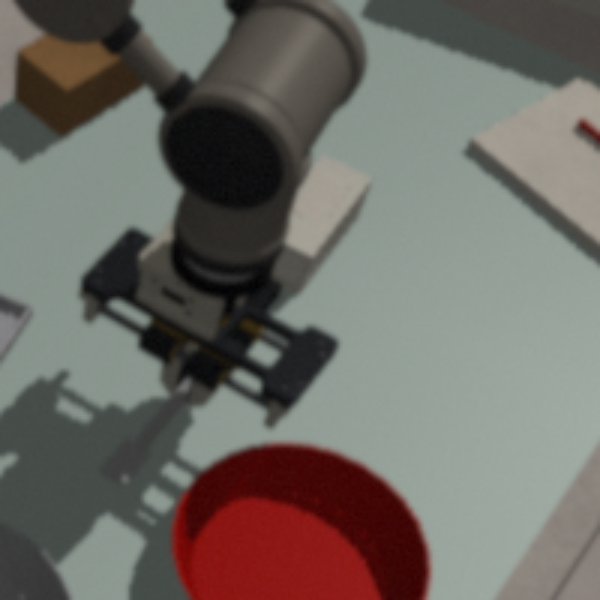

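carry_out([
  [1,-12,0,0,0],
  [1,-24,0,-10,0],
  [1,-30,0,-35,0],
  [1,-30,0,-60,0],
])

```text
time: 6.52
tool_pos: [635.2, 129.3, 75.3]
tcp_rot: [3.141, 0.001, 1.587]
contact_force: [0.5, -0.9, -0.6]
grip_width: 9.3
```

Run:
```python
from h import *
to(434.5,-48,70,98.5)
c=bot.capture("scene");im=c["color"];save("s3",cv2.resize(im[130:330,260:460],None,fx=3,fy=3))
```

```text
d [-174.1 -203.5    5.2] spin -7.6 | now [635.2 129.3  75.3] yaw 90.9 tilt [1.7994e+02 4.0000e-02] F [ 0.5 -0.9 -0.6] w 9.3 t 6.53 j [ 0.08  0.7   1.34 -0.    1.09  0.07]
```

View pics/s3.png

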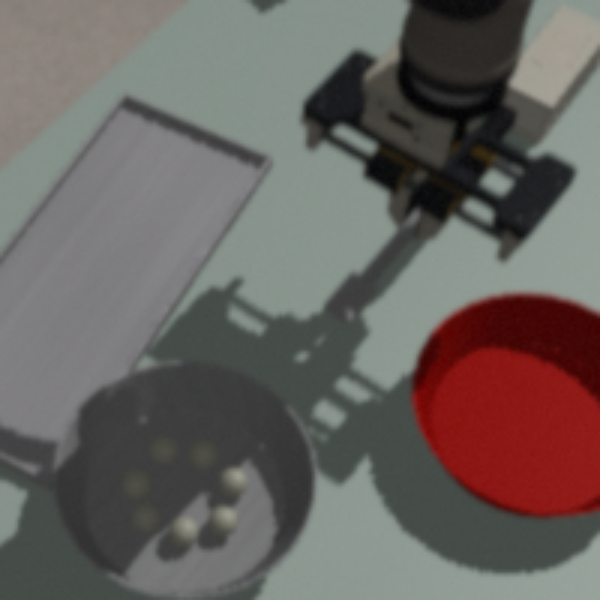

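carry_out([
  [1,-10,-30,0,0],
  [1,-30,-65,0,-3],
  [1,-60,-100,0,-7.6],
  [1,-95,-135,0,-7.6],
  [1,-130,-165,0,-7.6],
  [1,-155,-190,0,-7.6],
  [1,-174,-203.5,5,-7.6],
  [1,-174,-203.5,5,-7.6],
  [1,-174,-203.5,5,-7.6],
])

```text
time: 7.7
tool_pos: [437.3, -47.3, 73.2]
tcp_rot: [3.133, 0.001, 1.719]
contact_force: [0.3, 0.1, -1.0]
grip_width: 9.5
```

Run:
```python
from h import *
to(434.5,-48,6,98.5)
c=bot.capture("scene");im=c["color"];save("s4",cv2.resize(im[130:330,200:400],None,fx=3,fy=3))
c=bot.capture("top");im=c["color"];save("t4",cv2.resize(im[160:320,220:400],None,fx=4,fy=4))
```

```text
d [-0.1 -3.4 67.2] spin 0.0 | now [437.3 -47.3  73.2] yaw 98.5 tilt [1.7952e+02 8.0000e-02] F [ 0.3  0.1 -1. ] w 9.5 t 7.7 j [-0.28  0.39  1.96  0.    0.78 -0.43]
```

View pics/s4.png

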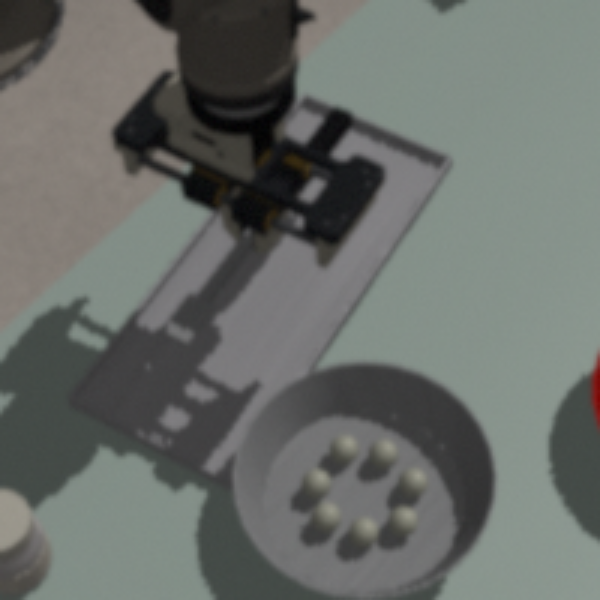

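View pics/t4.png

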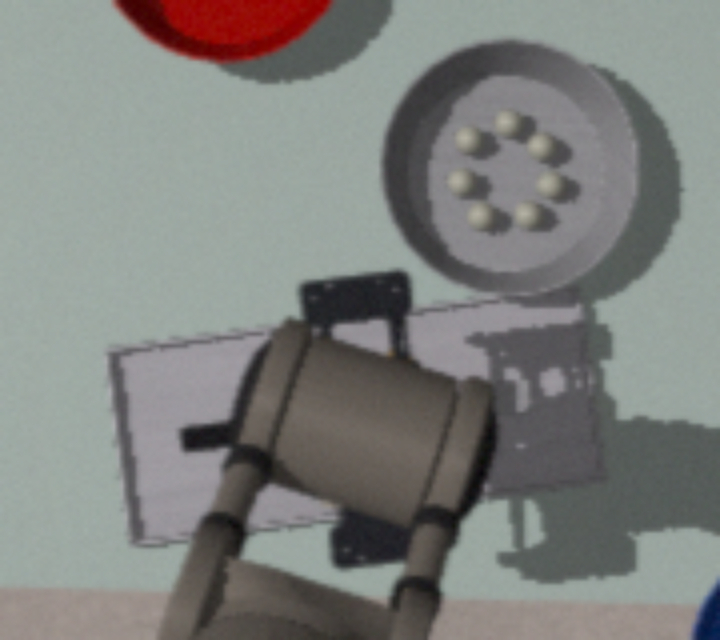

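carry_out([
  [1,0,-3,25,0],
  [1,0,-3,45,0],
  [1,0,-3,57,0],
  [1,0,-3,64,0],
  [1,0,-3,67,0],
  [1,0,-3,67,0],
])

```text
time: 8.55
tool_pos: [435.1, -47.4, 6.2]
tcp_rot: [3.133, 0.001, 1.721]
contact_force: [0.8, -0.7, -0.6]
grip_width: 9.8
```

Run:
```python
from h import *
to(434.5,-48,6,98.5)
```

```text
d [-0.5 -0.7  0.2] spin 0.1 | now [435.1 -47.4   6.2] yaw 98.6 tilt [1.7952e+02 8.0000e-02] F [ 0.8 -0.7 -0.6] w 9.8 t 8.55 j [-0.29  0.52  2.02  0.    0.6  -0.44]
```

carry_out([
  [0.65,0,0,0,0],
  [0.65,0,0,0,0],
  [0.65,0,0,0,0],
  [0.65,0,0,0,0],
  [0.65,0,0,0,0],
  [0.65,0,0,-20,0],
  [0.65,0,0,-50,0],
  [0.65,0,0,-90,0],
  [0.65,0,0,-130,0],
  [0.65,0,0,-150,0],
])

```text
time: 9.8
tool_pos: [434.5, -47.6, 158.3]
tcp_rot: [3.13, 0.003, 1.721]
contact_force: [1.0, -0.1, -0.2]
grip_width: 32.4
```

Run:
```python
from h import *
to(419,70,150,-81.5)
c=bot.capture("scene");im=c["color"];save("s5",cv2.resize(im[130:330,200:400],None,fx=3,fy=3))
c=bot.capture("wrist");save("w5",c["color"])
```

```text
d [118.6   2.2   8. ] spin 180.1 | now [434.5 -47.6 158.3] yaw 98.6 tilt [1.7936e+02 1.6000e-01] F [ 1.  -0.1 -0.2] w 32.4 t 9.8 j [-0.29  0.25  1.86  0.    1.01 -0.44]
```

View pics/s5.png

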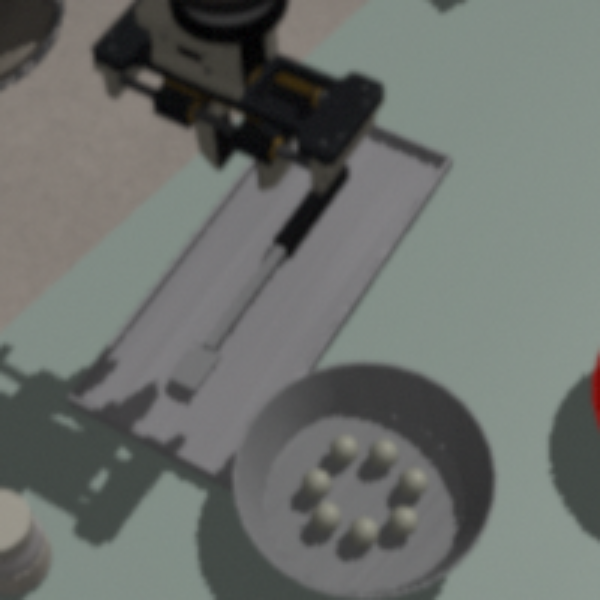

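View pics/w5.png

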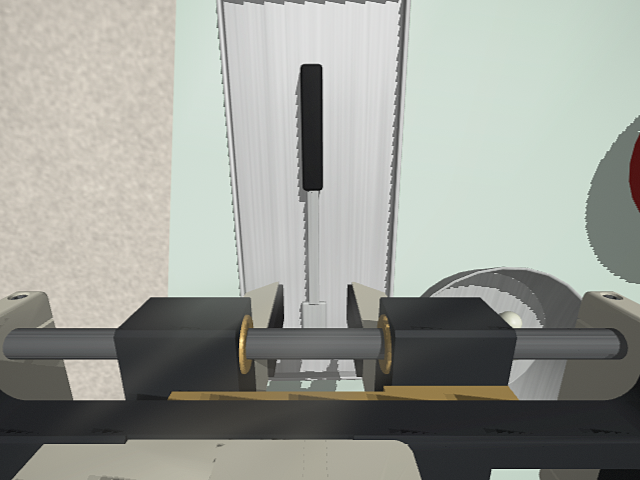

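Run:
```python
from h import *
c=bot.capture("wrist")
g=cv2.cvtColor(c["color"],cv2.COLOR_RGB2GRAY)
m=np.zeros(g.shape,np.uint8);m[40:250,290:340]=(g[40:250,290:340]<45)
v,u=np.where(m);q=np.array([plane(c,a,b,22)[:2] for a,b in zip(u,v)],np.float32)
print(cv2.minAreaRect(q));print(deproj(c,312,130))
a=plane(c,311.5,65,22);b=plane(c,313,190,22);print(a,b,np.degrees(np.arctan2(*(a-b)[[1,0]])),np.linalg.norm(a-b))
```

```text
((421.8678894042969, 37.5510368347168), (16.73978614807129, 97.4195327758789), 9.284892082214355)
[422.14689335  37.8433908   19.60657934]
[414.68299213  84.96965163  22.        ] [430.22719067 -10.3728447   22.        ] 99.25976862519518 96.601313215462
```

carry_out([
  [0.65,20,0,0,10],
  [0.65,40,0,0,20],
  [0.65,60,0,0,30],
  [0.65,80,0,0,40],
  [0.65,100,0,0,50],
  [0.65,115,0,0,60],
  [0.65,121,0,0,70],
  [0.65,121,0,10,80],
  [0.65,121,0,20,90],
  [0.65,121,0,30,100],
])

```text
time: 11.2
tool_pos: [415.5, 72.2, 124.7]
tcp_rot: [3.141, -0.008, -0.03]
contact_force: [0.3, -0.3, -0.4]
grip_width: 32.1
```

Run:
```python
from h import *
to(416.4,72.1,80,-81)
```

```text
d [ 0.6  0.  44.7] spin 79.3 | now [415.5  72.2 124.7] yaw -1.7 tilt [179.97  -0.44] F [ 0.3 -0.3 -0.4] w 32.1 t 11.2 j [-0.01  0.28  1.94 -0.    0.91  1.59]
```

carry_out([
  [0.65,0.6,0,5,10],
  [0.65,0.6,0,10,20],
  [0.65,0.6,0,15,30],
  [0.65,0.6,0,20,40],
  [0.65,0.6,0,25,50],
  [0.65,0.6,0,30,60],
  [0.65,0.6,0,35,70],
  [0.65,0.6,0,40,79.3],
  [0.65,0.6,0,44.7,79.3],
  [0.65,0.6,0,44.7,79.3],
])

```text
time: 12.45
tool_pos: [415.7, 72.1, 79.0]
tcp_rot: [-3.136, -0.002, -1.411]
contact_force: [-0.2, -0.3, 0.2]
grip_width: 32.3
```

Run:
```python
from h import *
to(416.4,72.1,7,-81)
c=bot.capture("wrist");save("w6",c["color"])
for p in [(416.4,72.1,22),(430.2,-10.4,22)]: print(proj(c,p))
```

```text
d [-0.  -0.3 72. ] spin 0.1 | now [415.7  72.1  79. ] yaw -80.9 tilt [-1.7969e+02 -9.0000e-02] F [-0.2 -0.3  0.2] w 32.3 t 12.45 j [-0.01  0.36  2.   -0.    0.78  2.97]
[315.06466164 264.93865102]
[314.3885384  133.35288485]
```

View pics/w6.png

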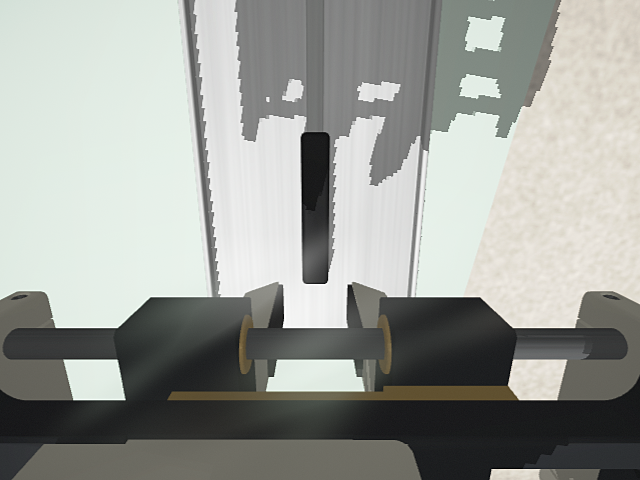

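carry_out([
  [0.65,0,0,35,0],
  [0.65,0,0,60,0],
  [0.65,0,0,71,0],
  [0.65,0,0,72.5,0],
  [1,0,0,72.5,0],
  [1,0,0,72.5,0],
  [1,0,0,72.5,0],
  [1,0,0,72.5,0],
  [1,0,0,72.5,0],
  [1,0,0,72.5,0],
])

```text
time: 13.75
tool_pos: [417.0, 72.1, 7.6]
tcp_rot: [-3.134, -0.002, -1.412]
contact_force: [-0.9, -0.2, 6.2]
grip_width: 17.6
```

carry_out([
  [1,0,0,-5,0],
  [1,0,0,-20,0],
  [1,0,0,-45,0],
  [1,0,0,-70,0],
  [1,0,0,-90,0],
  [1,0,0,-90,0],
])

```text
time: 14.5
tool_pos: [417.2, 72.1, 98.8]
tcp_rot: [-3.131, -0.003, -1.412]
contact_force: [-0.1, 0.6, -1.7]
grip_width: 18.2
```

Run:
```python
from h import *
to(636,115,90,91)
c=bot.capture("scene");im=c["color"];save("s7",cv2.resize(im[100:300,200:400],None,fx=3,fy=3))
```

```text
d [  -7.7 -222.8   11.2] spin -171.9 | now [417.2  72.1  98.8] yaw -80.9 tilt [-1.7937e+02 -1.4000e-01] F [-0.1  0.6 -1.7] w 18.2 t 14.5 j [-0.01  0.32  1.97 -0.    0.83  2.97]
```

View pics/s7.png

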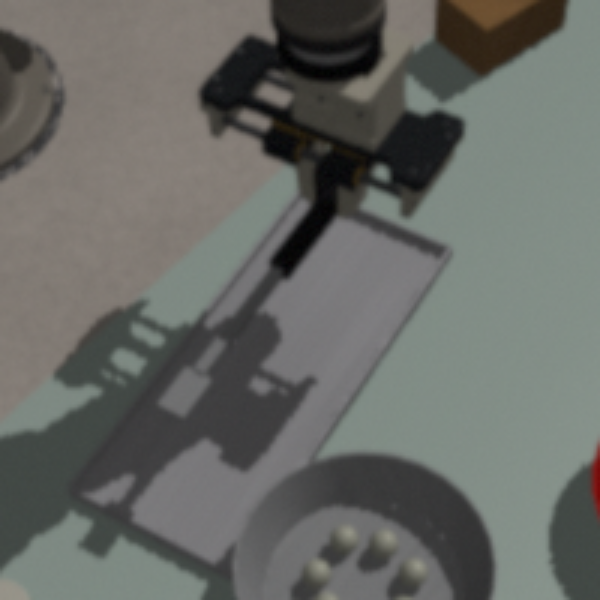

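Run:
```python
from h import *
c=bot.capture("scene");print(deproj(c,261,230).round(0),deproj(c,262,227).round(0))
P=cloud(c);Z=P[...,2]
x0=np.array([417,72.]);d=np.array([0.156,-0.988])
q=P.reshape(-1,3);r=q[:,:2]-x0;a=r@d;b=r@np.array([d[1],-d[0]])
k=(abs(b)<14)&(a>20)&(a<260)&(q[:,2]>24)
for s in range(20,260,20):
    z=q[k&(a>=s)&(a<s+20),2]
    if len(z): print(s,len(z),np.percentile(z,[10,50,90]).round(1))
```

```text
[ 449. -138.  105.] [ 446. -131.  107.]
20 941 [181.7 296.  456.6]
40 249 [112.8 456.7 463. ]
60 532 [114.9 422.2 448.1]
80 52 [101.6 109.6 113.3]
100 42 [103.1 109.  111.6]
120 43 [104.5 109.3 111.8]
140 42 [103.7 108.4 110.8]
160 48 [103.6 108.7 111. ]
180 58 [105.3 107.7 111.2]
200 85 [105.3 106.9 109.2]
220 64 [104.6 106.5 109.2]
```

Run:
```python
from h import *
c=bot.capture("top");P=cloud(c);Z=P[...,2]
im=c["color"].astype(int)
m=np.zeros(Z.shape,bool);m[100:190,235:320]=True
m&=(im[...,0]>60)&(im[...,1]<40);v,u=np.where(m)
q=np.array([plane(c,a,b,46)[:2] for a,b in zip(u,v)],np.float32);print(cv2.minEnclosingCircle(q))
to(640,55,150,93.3)
```

```text
((789.495361328125, 71.51190185546875), 93.53285217285156)
d [  52.5 -219.1  -51.6] spin -174.2 | now [415.7  72.1  96.9] yaw -80.9 tilt [-1.7964e+02 -1.0000e-01] F [-0.2 -0.6 -1.2] w 17.8 t 14.65 j [-0.01  0.32  1.98 -0.    0.83  2.97]
```

carry_out([
  [1,2,-5,-10,-10],
  [1,4,-20,-20,-20],
  [1,8,-40,-30,-30],
  [1,12,-60,-40,-40],
  [1,18,-80,-50,-50],
  [1,24,-100,-52,-60],
  [1,30,-125,-52,-70],
  [1,36,-150,-52,-80],
  [1,42,-175,-52,-90],
  [1,48,-200,-52,-100],
])

```text
time: 15.9
tool_pos: [620.6, 56.3, 148.4]
tcp_rot: [3.14, -0.003, 0.339]
contact_force: [1.0, -0.1, -1.0]
grip_width: 17.7
```

Run:
```python
from h import *
to(640,55,100,93.3)
```

```text
d [17.7  7.6 48.5] spin -73.9 | now [620.6  56.3 148.4] yaw 19.4 tilt [179.9   -0.18] F [ 1.  -0.1 -1. ] w 17.7 t 15.9 j [-0.03  0.58  1.35 -0.    1.2   1.2 ]
```

carry_out([
  [1,5,2,0,-10],
  [1,10,5,0,-20],
  [1,15,7,0,-30],
  [1,17.7,7.6,0,-40],
  [1,17.7,7.6,0,-50],
  [1,17.7,7.6,10,-60],
  [1,17.7,7.6,25,-70],
  [1,17.7,7.6,40,-73.9],
  [1,17.7,7.6,48,-73.9],
  [1,17.7,7.6,48,-73.9],
])

```text
time: 17.15
tool_pos: [639.4, 55.0, 99.1]
tcp_rot: [3.141, 0.001, 1.628]
contact_force: [0.3, 0.2, -0.4]
grip_width: 18.0
```

Run:
```python
from h import *
to(640,55,25,93.3)
c=bot.capture("wrist");save("w8",c["color"])
c=bot.capture("top");im=c["color"];save("t8",cv2.resize(im[130:280,140:340],None,fx=4,fy=4));P=cloud(c)
o=bot.get_obs();x0=o["tool_pos"][:2];ya=o["tcp_rot"][2];d=np.array([np.cos(ya),np.sin(ya)])
q=P.reshape(-1,3);r=q[:,:2]-x0;a=r@d;b=r@np.array([-d[1],d[0]])
k=(abs(b)<16)&(a>120)&(a<260)&(q[:,2]>60)
for s in range(120,260,20):
    kk=k&(a>=s)&(a<s+20);z=q[kk,2]
    if len(z): print(s,len(z),np.percentile(z,[10,50,90]).round(1),"lat",np.median(b[kk]).round(1), a[kk].max().round(1))
```

```text
d [ 0.   0.5 74.1] spin -0.0 | now [639.4  55.   99.1] yaw 93.3 tilt [1.7994e+02 4.0000e-02] F [ 0.3  0.2 -0.4] w 18.0 t 17.15 j [-0.03  0.67  1.34 -0.    1.13 -0.09]
120 14 [107.4 108.9 112.3] lat -1.3 139.1
140 28 [106.4 110.6 114. ] lat -1.3 158.7
160 29 [106.4 108.3 111.5] lat -3.2 180.0
180 40 [105.8 108.8 112.4] lat -1.6 200.0
200 67 [104.1 107.  110.3] lat -2.2 219.9
220 38 [105.  107.9 111.5] lat -2.2 231.9
```

View pics/t8.png

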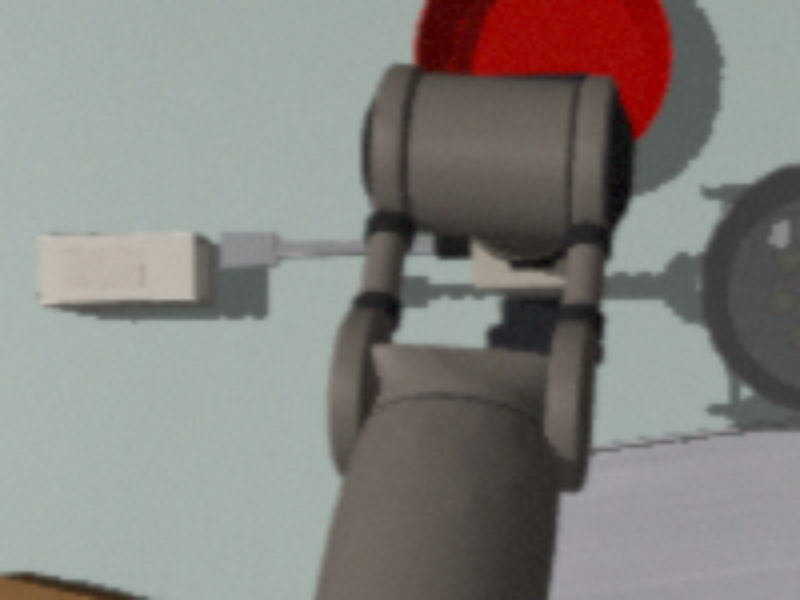

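View pics/w8.png

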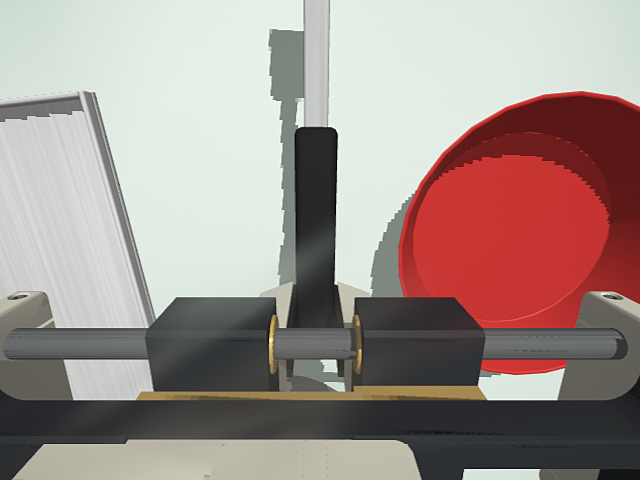

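carry_out([
  [1,0,-2,30,0],
  [1,0,-2,55,0],
  [1,0,-2,70,0],
  [1,0,-2,74,0],
  [1,10,-2,74,0],
  [1,22,-2,74,0],
  [1,34,-2,74,0],
  [1,46,-2,74,0],
  [1,56,-2,74,0],
  [1,56,-2,74,0],
])

```text
time: 18.5
tool_pos: [635.1, 111.7, 26.5]
tcp_rot: [3.138, 0.001, 1.629]
contact_force: [-0.6, -0.4, -0.6]
grip_width: 17.5
```

Run:
```python
from h import *
to(636,113,30,93.3)
c=bot.capture("scene");im=c["color"];save("s9",cv2.resize(im[100:250,360:510],None,fx=4,fy=4))
c=bot.capture("top");im=c["color"];save("t9",cv2.resize(im[150:260,140:300],None,fx=5,fy=5))
# geometry of hook
ym,zl,L=320.5,46,234
for th in range(0,86,5):
    t=np.radians(th);D=24;G=np.array([ym,zl])+3*np.array([-np.sin(t),-np.cos(t)])+(L-D)*np.array([-np.cos(t),np.sin(t)])
    print(th,G.round(1))
```

```text
d [ 1.2  1.  -3.5] spin 0.1 | now [635.1 111.7  26.5] yaw 93.4 tilt [1.7979e+02 5.0000e-02] F [-0.6 -0.4 -0.6] w 17.5 t 18.5 j [ 0.06  0.76  1.39 -0.    0.99 -0.  ]
0 [110.5  43. ]
5 [111.   61.3]
10 [113.2  79.5]
15 [116.9  97.5]
20 [122.1 115. ]
25 [128.9 132. ]
30 [137.1 148.4]
35 [146.8 164. ]
40 [157.7 178.7]
45 [169.9 192.4]
50 [183.2 204.9]
55 [197.6 216.3]
60 [212.9 226.4]
65 [229.  235.1]
70 [245.9 242.3]
75 [263.3 248.1]
80 [281.1 252.3]
85 [299.2 254.9]
```

View pics/s9.png

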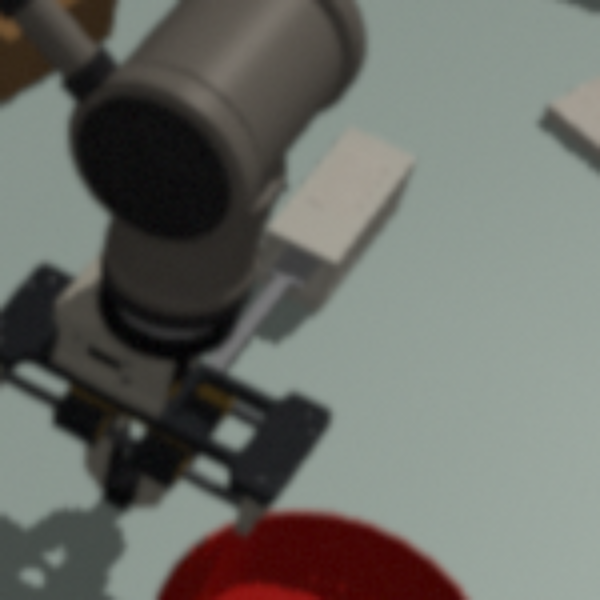

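View pics/t9.png

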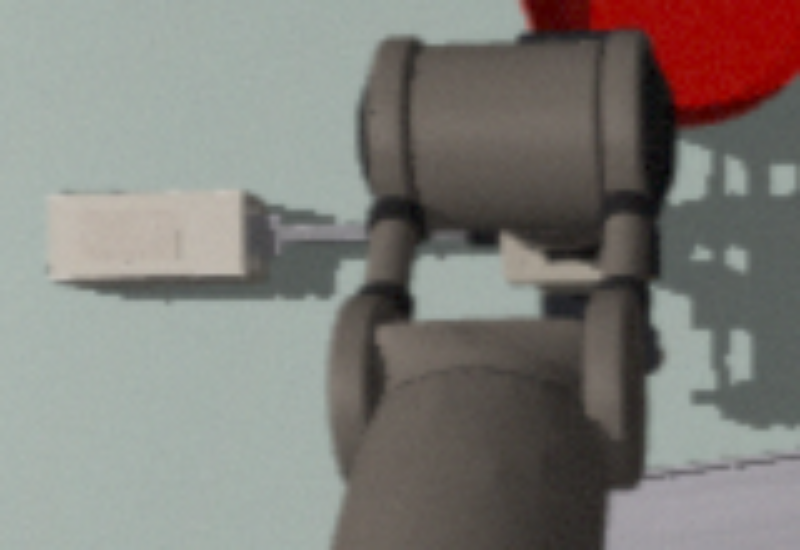

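carry_out([
  [1,0,0,-11,0],
  [1,0,0,-20,0],
  [1,0,0,-29,0],
  [1,0.5,0,-38,0],
  [1,1.5,0,-47,0],
  [1,3,0,-56,0],
  [1,5,0,-65,0],
  [1,7.5,0,-74,0],
  [1,10,0,-83,0],
  [1,10,0,-83,0],
])

```text
time: 19.85
tool_pos: [634.7, 121.0, 110.4]
tcp_rot: [3.137, 0.001, 1.629]
contact_force: [-0.2, -0.3, -1.5]
grip_width: 17.6
```

```bash
cat >> h.py <<'E'
def bar(n=None):
    c=bot.capture("top");im=c["color"]
    if n: save(n+"t",cv2.resize(im[100:300,140:390],None,fx=3,fy=3))
    s=bot.capture("scene");
    if n: save(n+"s",cv2.resize(s["color"][80:330,240:500],None,fx=3,fy=3))
    o=bot.get_obs();x0=o["tool_pos"][:2];ya=o["tcp_rot"][2];d=np.array([np.cos(ya),np.sin(ya)])
    for nm,cc in(("top",c),("scene",s)):
        q=cloud(cc).reshape(-1,3);r=q[:,:2]-x0;a=r@d;b=r@np.array([-d[1],d[0]])
        k=(abs(b)<14)&(a>10)&(a<250)&(q[:,2]>54)&(q[:,2]<o["tool_pos"][2]+25)
        for st in range(20,250,20):
            kk=k&(a>=st)&(a<st+20)
            if kk.sum()>4: print(nm,st+10,kk.sum(),q[kk,2].mean().round(1),"lat",np.median(b[kk]).round(1))
E
python3 - <<'E'
from h import *
to(636,146.8,158.5,93.3);bar("b10")
E
```

```text
d [ 25.6   3.  -48.1] spin 0.0 | now [634.7 121.  110.4] yaw 93.3 tilt [1.7972e+02 7.0000e-02] F [-0.2 -0.3 -1.5] w 17.6 t 19.85 j [ 0.07  0.66  1.32 -0.    1.16  0.01]
top 70 15 97.4 lat -0.2
top 90 24 87.0 lat -1.5
top 110 25 80.5 lat -1.4
top 130 10 73.5 lat 0.3
top 170 19 58.2 lat -0.6
top 210 5 55.3 lat -4.5
top 250 5 55.6 lat 8.7
scene 170 14 60.3 lat 0.4
scene 190 13 56.1 lat -2.4
scene 210 5 54.3 lat -2.4
scene 230 10 55.3 lat 2.8
scene 250 10 55.3 lat -3.0
```

View pics/b10s.png

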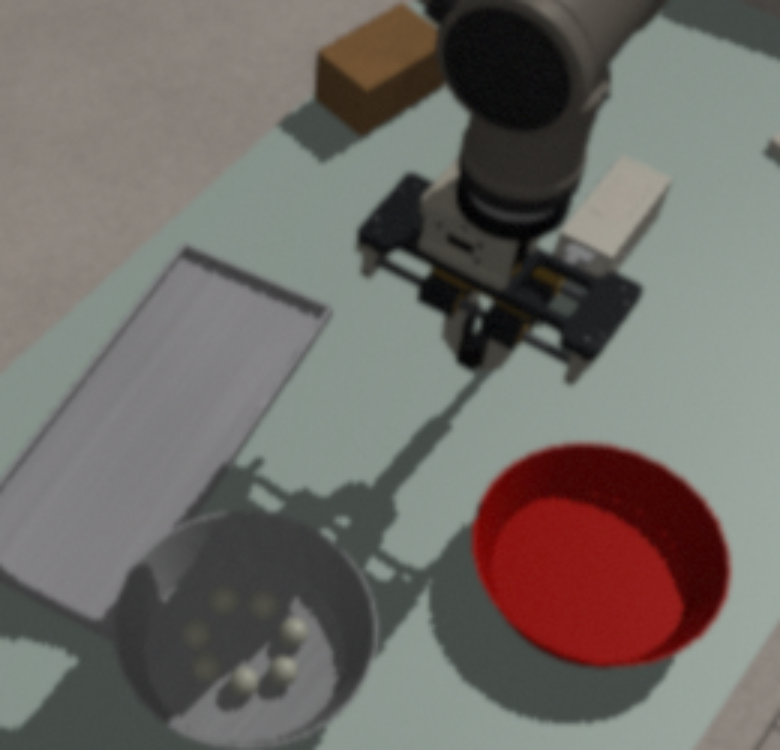

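carry_out([
  [1,4,0,-8,0],
  [1,8,0,-16,0],
  [1,12,0,-24,0],
  [1,16,0,-32,0],
  [1,21,0,-40,0],
  [1,26,0,-48,0],
  [1,31,0,-55,0],
  [1,37,0,-63,0],
  [1,43,0,-70,0],
  [1,49,0,-76,0],
])

```text
time: 21.2
tool_pos: [631.2, 170.1, 185.9]
tcp_rot: [3.138, 0.001, 1.629]
contact_force: [-0.5, -1.0, -1.5]
grip_width: 17.6
```

Run:
```python
from h import *
to(636,229,229.6,93.3);bar("b11")
```

```text
d [ 58.5   8.3 -43.7] spin 0.0 | now [631.2 170.1 185.9] yaw 93.3 tilt [1.7978e+02 7.0000e-02] F [-0.5 -1.  -1.5] w 17.6 t 21.2 j [ 0.15  0.61  1.2  -0.    1.33  0.09]
top 110 19 85.3 lat -0.5
top 130 28 64.1 lat 0.2
top 150 12 55.3 lat 1.5
scene 70 5 116.0 lat -4.6
scene 90 11 102.7 lat -4.1
scene 110 9 85.9 lat -4.2
scene 130 16 65.8 lat -4.5
scene 190 9 55.2 lat -2.9
```

View pics/b11t.png

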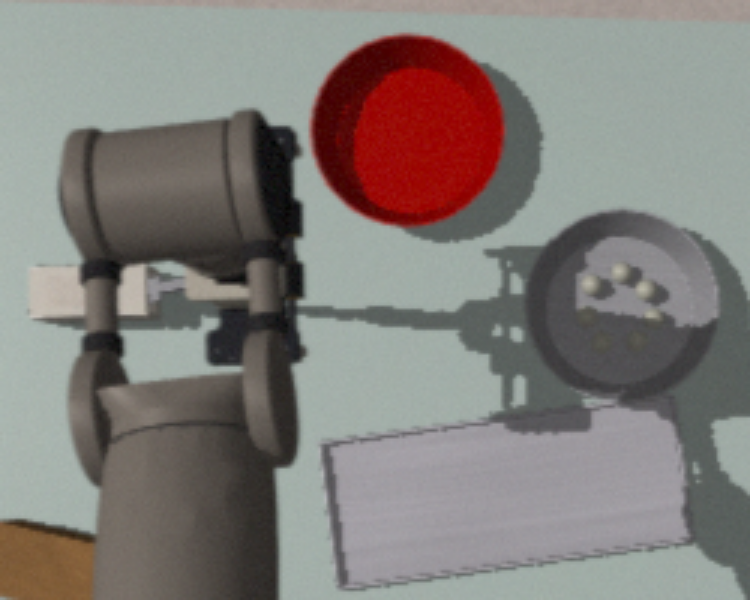

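carry_out([
  [1,6,0,-7,0],
  [1,13,0,-13,0],
  [1,20,0,-19,0],
  [1,27,0,-25,0],
  [1,35,0,-30,0],
  [1,43,0,-35,0],
  [1,51,0,-39,0],
  [1,59,0,-43,0],
  [1,67,0,-47,0],
  [1,76,0,-50,0],
])

```text
time: 22.55
tool_pos: [626.7, 247.0, 236.5]
tcp_rot: [3.137, 0.001, 1.629]
contact_force: [-0.4, 0.9, -0.8]
grip_width: 17.9
```

Run:
```python
from h import *
to(636,200,229.6,93.3);bar("b12")
```

```text
d [-47.4   6.5   6.9] spin 0.0 | now [626.7 247.  236.5] yaw 93.3 tilt [1.7972e+02 5.0000e-02] F [-0.4  0.9 -0.8] w 17.9 t 22.55 j [ 0.26  0.62  1.04 -0.    1.48  0.2 ]
scene 30 48 144.6 lat -2.8
scene 50 50 97.1 lat -2.7
scene 70 26 63.1 lat -5.1
scene 110 11 55.0 lat 1.3
scene 130 16 54.9 lat 5.9
scene 150 10 55.1 lat 1.9
scene 170 15 55.0 lat -6.6
```

View pics/b12s.png

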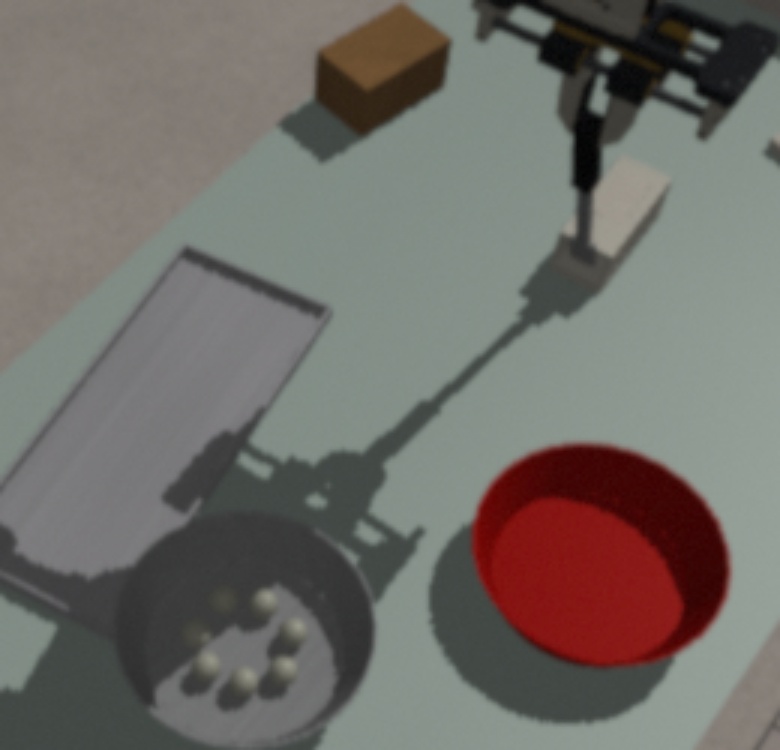

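carry_out([
  [1,-12,0,0,0],
  [1,-26,0,0,0],
  [1,-42,0,0,0],
  [1,-60,0,-10,0],
  [1,-80,2,-30,0],
  [1,-105,4,-50,0],
  [1,-135,4,-55,0],
  [1,-170,4,-55,0],
  [1,-200,4,-55,0],
  [1,-200,4,-55,0],
])

```text
time: 23.9
tool_pos: [642.4, 45.0, 292.5]
tcp_rot: [3.135, 0.001, 1.626]
contact_force: [0.6, 0.0, -0.7]
grip_width: 17.6
```

Run:
```python
from h import *
to(628,-229,285,93.3);bar("b13")
```

```text
d [-272.7  -29.6    7.5] spin -0.1 | now [642.4  45.  292.5] yaw 93.2 tilt [1.7963e+02 5.0000e-02] F [ 0.6  0.  -0.7] w 17.6 t 23.9 j [-0.05  0.53  1.04 -0.    1.56 -0.1 ]
top 70 20 102.7 lat 4.9
scene 30 45 198.4 lat -4.6
scene 50 49 153.9 lat -4.5
scene 70 62 108.0 lat -5.1
```

View pics/b13s.png

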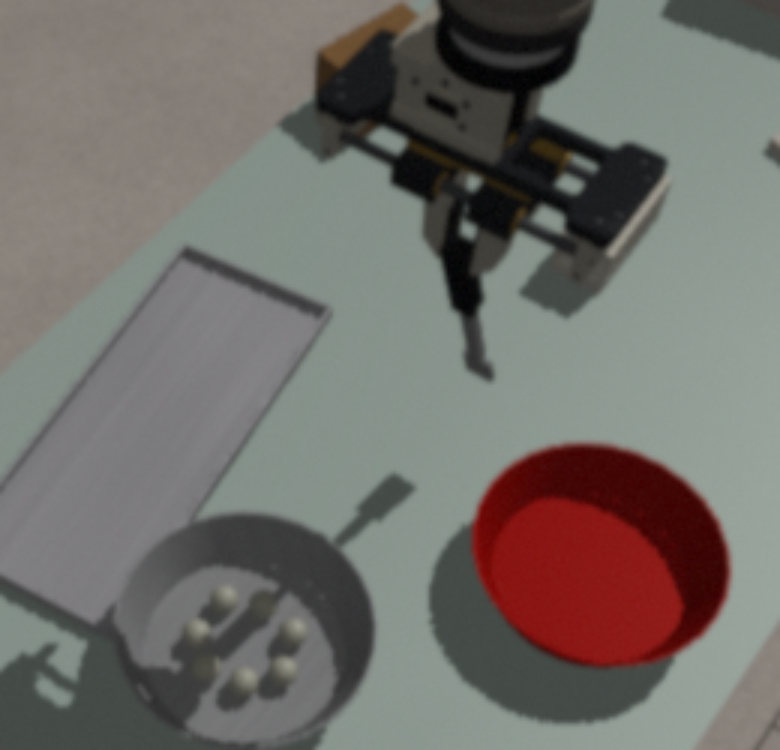

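```bash
cat >> h.py <<'E'
from scipy.spatial.transform import Rotation as Ro
def barfit(nm="scene",zmin=30):
    c=bot.capture(nm);o=bot.get_obs();p=o["tool_pos"];ya=o["tcp_rot"][2]
    d=np.array([np.cos(ya),np.sin(ya)])
    q=cloud(c).reshape(-1,3);r=q[:,:2]-p[:2];a=r@d;b=r@np.array([-d[1],d[0]])
    k=(abs(b)<18)&(a>15)&(a<140)&(q[:,2]>zmin)&(q[:,2]<p[2]-20)
    k&=(abs((p[2]-q[:,2])-a*2.2)<35)
    A=np.c_[a[k],b[k],q[k,2]];m=np.median(A,0);_,_,V=np.linalg.svd(A-A.mean(0),full_matrices=False)
    v=V[0]*np.sign(-V[0][2]);t=(A-A.mean(0))@v
    print(nm,k.sum(),"dir(a,b,z)",v.round(3),"angle",np.degrees(np.arctan2(-v[2],v[0])).round(1),"end(a,b,z)",(A.mean(0)+v*np.percentile(t,99.5)).round(1),"lowest",A[A[:,2].argmin()].round(1), "rel G z", (p[2]+6-(A.mean(0)+v*np.percentile(t,99.5))[2]).round(1))
    return A
E
python3 - <<'E'
from h import *
barfit("scene");barfit("top")
c=bot.capture("scene");save("s13",cv2.resize(c["color"][150:240,360:450],None,fx=6,fy=6,interpolation=cv2.INTER_CUBIC))
E
```

```text
scene 156 dir(a,b,z) [ 0.367  0.024 -0.93 ] angle 68.4 end(a,b,z) [77.4 -1.8 87.2] lowest [78.1  8.2 85.5] rel G z 211.0
top 19 dir(a,b,z) [ 0.397 -0.082 -0.914] angle 66.5 end(a,b,z) [81.8  3.  86. ] lowest [81.5  0.1 86. ] rel G z 212.0
```

View pics/s13.png

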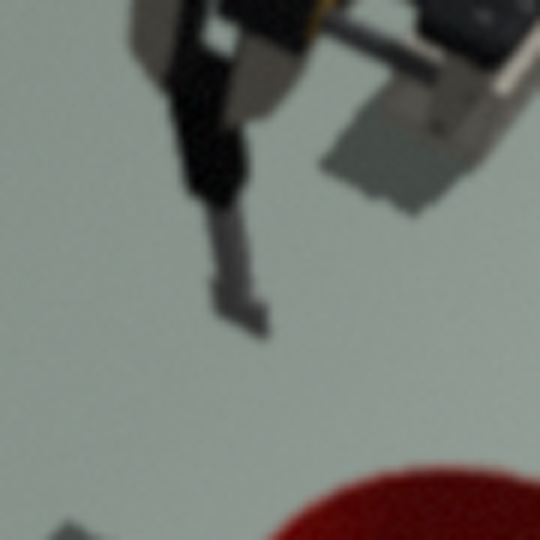

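carry_out([
  [1,-25,-3,0,0],
  [1,-60,-6,0,0],
  [1,-100,-10,0,0],
  [1,-140,-15,0,0],
  [1,-180,-20,0,0],
  [1,-215,-24,0,0],
  [1,-245,-27,0,0],
  [1,-265,-29,0,0],
  [1,-272.7,-29.6,5,0],
  [1,-272.7,-29.6,5,0],
])

```text
time: 25.4
tool_pos: [629.1, -224.4, 285.9]
tcp_rot: [3.137, -0.001, 1.632]
contact_force: [0.1, -0.0, -0.8]
grip_width: 17.6
```

Run:
```python
from h import *
to(628,-229,224,93.3);barfit("scene",50);barfit("top",50)
c=bot.capture("scene");save("s14",cv2.resize(c["color"][170:370,230:430],None,fx=3,fy=3))
c=bot.capture("top");save("t14",cv2.resize(c["color"][130:290,270:470],None,fx=4,fy=4))
```

```text
d [-4.6 -1.7 61.9] spin 0.2 | now [ 629.1 -224.4  285.9] yaw 93.5 tilt [ 1.7973e+02 -6.0000e-02] F [ 0.1 -0.  -0.8] w 17.6 t 25.4 j [-0.46  0.59  0.96  0.    1.59 -0.52]
scene 134 dir(a,b,z) [ 0.359  0.003 -0.933] angle 68.9 end(a,b,z) [78.3 -6.1 82.4] lowest [ 81.6 -11.8  78.9] rel G z 209.9
top 100 dir(a,b,z) [ 0.343 -0.016 -0.939] angle 69.9 end(a,b,z) [83.6 -3.6 74.3] lowest [82.5  0.4 73.4] rel G z 218.4
```

View pics/s14.png

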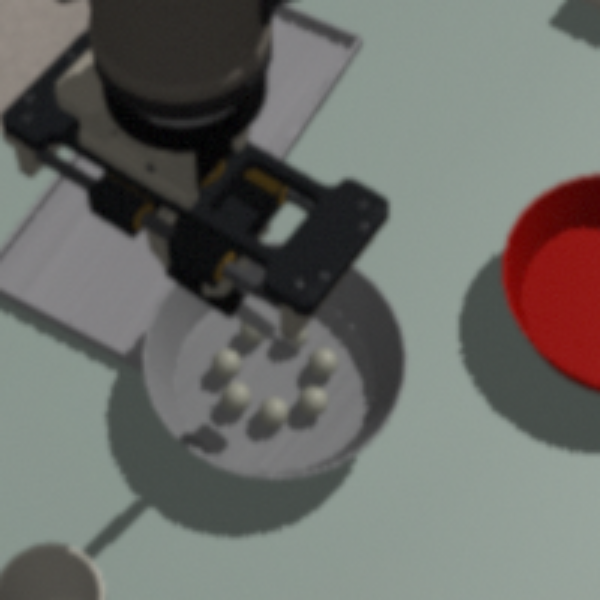

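View pics/t14.png

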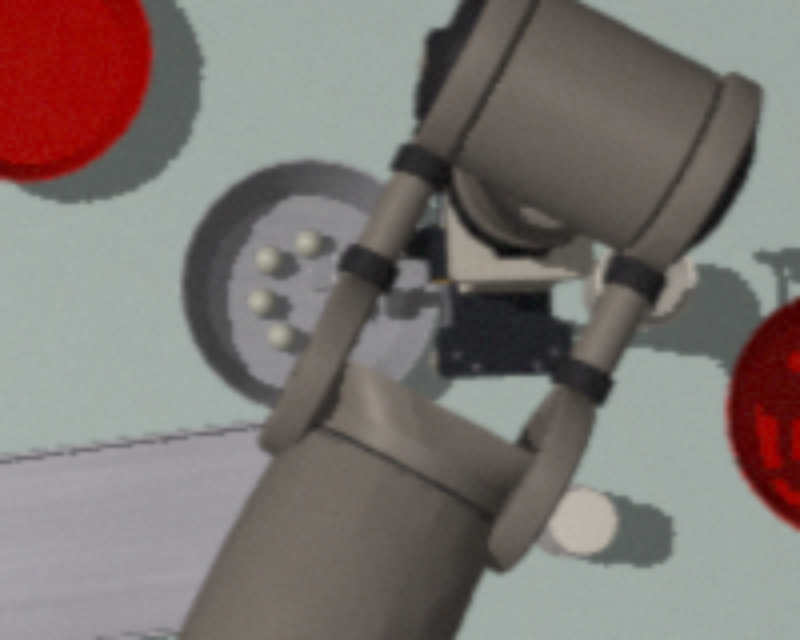

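carry_out([
  [1,-4,-5,10,0],
  [1,-4,-5,25,0],
  [1,-4,-5,40,0],
  [1,-4,-5,52,0],
  [1,-4,-5,60,0],
  [1,-4,-5,60,0],
  [1,-4,-5,60,0],
])

```text
time: 26.48
tool_pos: [625.3, -228.2, 227.5]
tcp_rot: [3.134, 0.0, 1.633]
contact_force: [0.2, -0.4, -0.3]
grip_width: 17.6
```

Run:
```python
from h import *
to(628,-229,224,93.3)
c=bot.capture("scene");save("s15",cv2.resize(c["color"][230:350,260:380],None,fx=5,fy=5,interpolation=cv2.INTER_CUBIC))
c=bot.capture("top");save("t15",cv2.resize(c["color"][160:250,300:400],None,fx=6,fy=6,interpolation=cv2.INTER_CUBIC))
c=bot.capture("wrist");save("w15",c["color"])
```

```text
d [-0.9  2.6  3.5] spin 0.2 | now [ 625.3 -228.2  227.5] yaw 93.5 tilt [1.7959e+02 2.0000e-02] F [ 0.2 -0.4 -0.3] w 17.6 t 26.48 j [-0.47  0.61  1.09  0.    1.44 -0.53]
```

View pics/s15.png

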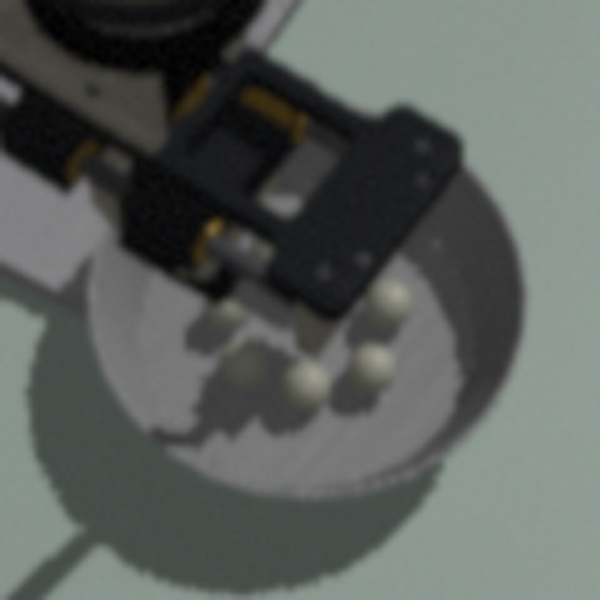

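View pics/t15.png

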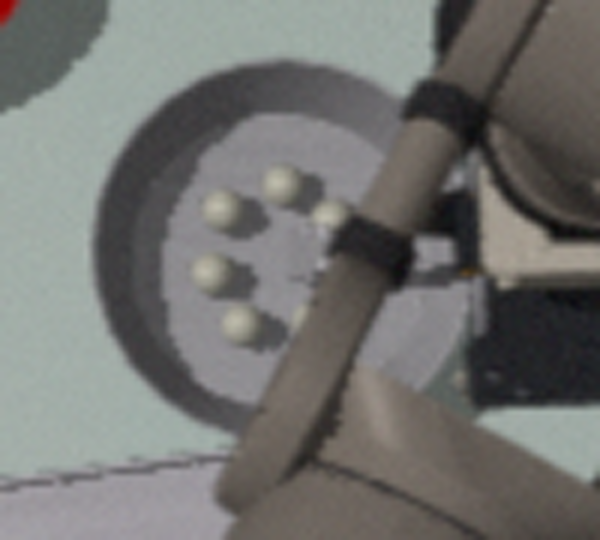

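View pics/w15.png

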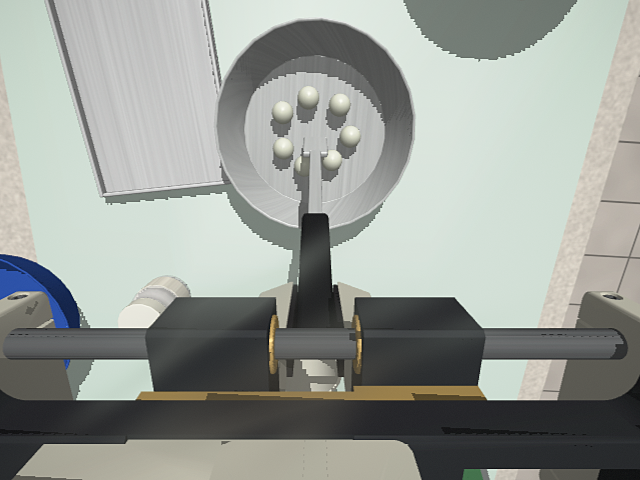

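Run:
```python
from h import *
c=bot.capture("wrist");save("w15c",cv2.resize(c["color"][60:220,230:400],None,fx=4,fy=4,interpolation=cv2.INTER_CUBIC))
for z in(14,25): print(z,proj(c,(623,-143,z)),plane(c,315,153,z).round(1))
print(deproj(c,315,157),deproj(c,308,97),deproj(c,316,180),deproj(c,315,200), proj(c,(660.6,-142.7,16)))
```

```text
14 [315.60504611 134.3564776 ] [ 623.6 -161.7   14. ]
25 [315.70742141 134.11176997] [ 623.4 -161.4   25. ]
[ 623.25412872 -163.57720866   68.719831  ] [ 613.2827215  -109.01732963   24.46130165] [ 624.76439624 -179.7034405   109.30090207] [ 624.4964372  -191.39631757  136.29413805] [351.94892008 136.42488713]
```

View pics/w15c.png

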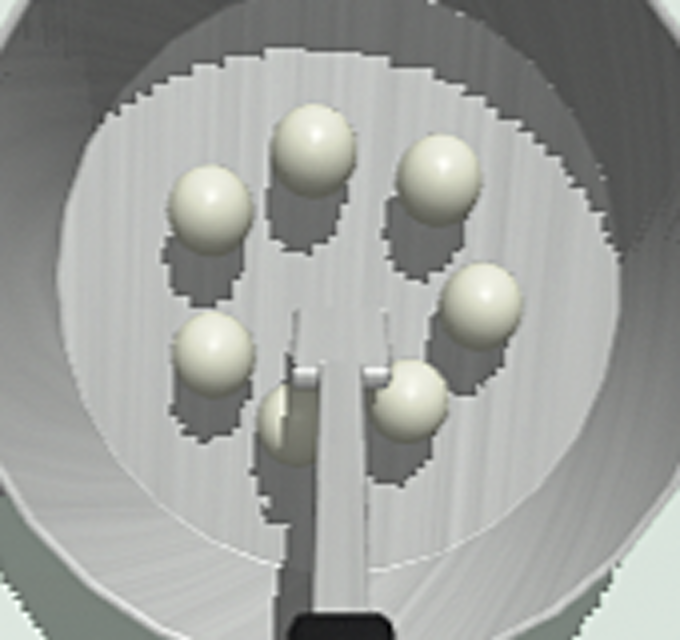

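Run:
```python
from h import *
c=bot.capture("wrist")
for v in range(130,152,2): print(v,deproj(c,315,v).round(1))
```

```text
130 [ 622.1 -138.4    3.9]
132 [ 622.2 -140.4    4.1]
134 [ 622.3 -142.4    5. ]
136 [ 622.4 -144.4    4.2]
138 [ 622.4 -146.7   24.4]
140 [ 622.5 -148.7   27.7]
142 [ 622.6 -150.6   30.8]
144 [ 622.7 -152.5   35.6]
146 [ 622.8 -154.3   42. ]
148 [ 622.9 -156.1   46.5]
150 [ 622.9 -157.8   54.5]
```

```bash
cat >> h.py <<'E'
def circ(f0,n,R=37,C=(625.9,-222.2),z=218.5,step=20):
    o=bot.get_obs();p=o["tool_pos"];M=Ro.from_euler("xyz",o["tcp_rot"]).as_matrix()
    f=[np.degrees(np.arctan2(p[1]-C[1],p[0]-C[0])),np.hypot(p[1]-C[1],p[0]-C[0])]
    print("phase,R now",np.round(f,1),"z",p[2].round(1),"F",o["contact_force"].round(1))
    for i in range(n):
        t=np.radians(f0+i*step);d=M.T@(np.array([C[0]+R*np.cos(t),C[1]+R*np.sin(t),z])-p)
        print([1]+[float(round(x)) for x in d]+[0])
E
python3 -c "
from h import *
circ(-26,8)"
```

```text
phase,R now [-97.   6.] z 227.4 F [-0.4  0.  -1.1]
[1, -12.0, 33.0, 9.0, 0]
[1, 0.0, 38.0, 9.0, 0]
[1, 13.0, 37.0, 9.0, 0]
[1, 25.0, 33.0, 9.0, 0]
[1, 34.0, 25.0, 9.0, 0]
[1, 41.0, 13.0, 9.0, 0]
[1, 43.0, 1.0, 9.0, 0]
[1, 41.0, -12.0, 9.0, 0]
```

carry_out([
  [1,6,1,5,0],
  [1,6,1,9,0],
  [1,0,14,9,0],
  [1,-6,25,9,0],
  [1,-12,33,9,0],
  [1,0,38,9,0],
  [1,13,37,9,0],
  [1,25,33,9,0],
  [1,34,25,9,0],
  [1,41,13,9,0],
])

```text
time: 27.98
tool_pos: [635.0, -184.9, 218.8]
tcp_rot: [3.134, 0.0, 1.634]
contact_force: [1.1, 0.4, -0.4]
grip_width: 17.6
```

Run:
```python
from h import *
c=bot.capture("wrist");save("w16",cv2.resize(c["color"][0:250,170:470],None,fx=2.6,fy=2.4))
circ(85,10)
```

```text
phase,R now [78.3 38.8] z 219.1 F [-0.   1.6 -0.4]
[1, -1.0, -5.0, 1.0, 0]
[1, -1.0, -18.0, 0.0, 0]
[1, -6.0, -30.0, 0.0, 0]
[1, -14.0, -39.0, 0.0, 0]
[1, -26.0, -45.0, 0.0, 0]
[1, -38.0, -47.0, 0.0, 0]
[1, -51.0, -45.0, 0.0, 0]
[1, -62.0, -38.0, 0.0, 0]
[1, -70.0, -28.0, 0.0, 0]
[1, -74.0, -16.0, 0.0, 0]
```

View pics/w16.png

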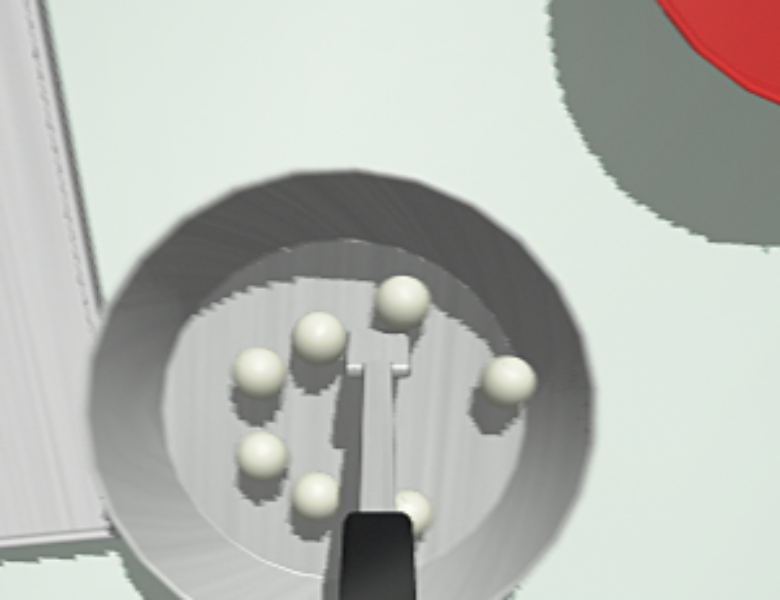

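The blade is in among the balls and pushing them, with the balls spread round the blade at about (380,370). I'll continue the turns.

carry_out([
  [1,0,-6,1,0],
  [1,-1,-18,0,0],
  [1,-6,-30,0,0],
  [1,-14,-39,0,0],
  [1,-26,-45,0,0],
  [1,-38,-47,0,0],
  [1,-51,-45,0,0],
  [1,-62,-38,0,0],
  [1,-70,-28,0,0],
  [1,-74,-16,0,0],
])

```text
time: 29.28
tool_pos: [623.0, -260.4, 218.6]
tcp_rot: [3.136, -0.0, 1.633]
contact_force: [0.1, -0.7, -0.9]
grip_width: 17.8
```

Run:
```python
from h import *
circ(275,10)
```

```text
phase,R now [-94.3  38.3] z 218.6 F [ 0.1 -0.7 -0.9]
[1, 1.0, 6.0, 0.0, 0]
[1, 4.0, 19.0, 0.0, 0]
[1, 10.0, 30.0, 0.0, 0]
[1, 20.0, 38.0, 0.0, 0]
[1, 32.0, 42.0, 0.0, 0]
[1, 45.0, 42.0, 0.0, 0]
[1, 57.0, 37.0, 0.0, 0]
[1, 67.0, 28.0, 0.0, 0]
[1, 73.0, 17.0, 0.0, 0]
[1, 75.0, 4.0, 0.0, 0]
```

carry_out([
  [1,1,6,0,0],
  [1,4,19,0,0],
  [1,10,30,0,0],
  [1,20,38,0,0],
  [1,32,42,0,0],
  [1,45,42,0,0],
  [1,57,37,0,0],
  [1,67,28,0,0],
  [1,73,17,0,0],
  [1,75,4,0,0],
])

```text
time: 30.52
tool_pos: [621.4, -184.3, 219.0]
tcp_rot: [3.136, -0.0, 1.634]
contact_force: [0.3, 0.9, -1.1]
grip_width: 17.7
```

Run:
```python
from h import *
c=bot.capture("wrist");save("w17",cv2.resize(c["color"][0:250,170:470],None,fx=2.6,fy=2.4))
circ(105,10)
```

```text
phase,R now [98.7 38.2] z 219.2 F [ 0.4  0.3 -0.7]
[1, -2.0, -4.0, 1.0, 0]
[1, -6.0, -16.0, 1.0, 0]
[1, -15.0, -26.0, 1.0, 0]
[1, -26.0, -32.0, 1.0, 0]
[1, -39.0, -34.0, 1.0, 0]
[1, -52.0, -31.0, 1.0, 0]
[1, -63.0, -24.0, 1.0, 0]
[1, -71.0, -14.0, 1.0, 0]
[1, -75.0, -2.0, 1.0, 0]
[1, -74.0, 11.0, 1.0, 0]
```

View pics/w17.png

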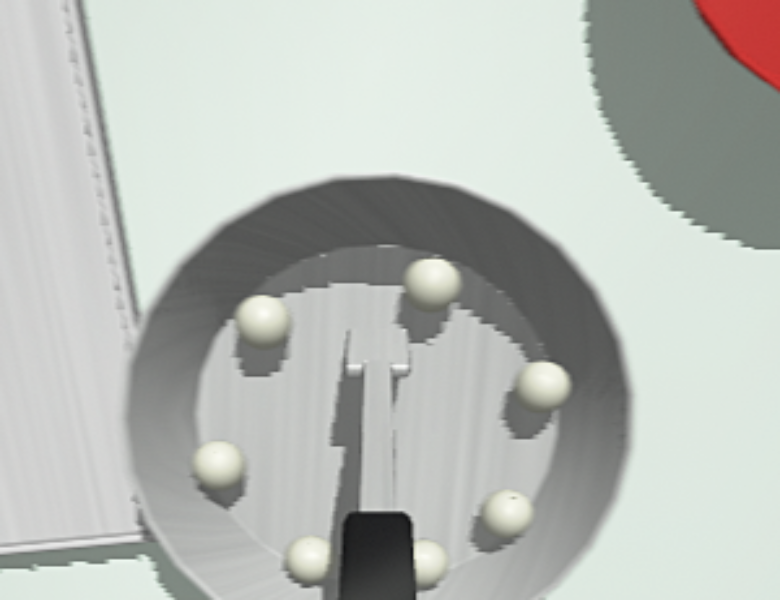

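Run:
```python
from h import *
circ(110,10,R=44)
```

```text
phase,R now [98.7 38.2] z 219.2 F [ 0.4  0.3 -0.7]
[1, 4.0, -9.0, 1.0, 0]
[1, -3.0, -23.0, 1.0, 0]
[1, -14.0, -33.0, 1.0, 0]
[1, -28.0, -39.0, 0.0, 0]
[1, -43.0, -40.0, 0.0, 0]
[1, -58.0, -36.0, 0.0, 0]
[1, -70.0, -27.0, 1.0, 0]
[1, -78.0, -14.0, 1.0, 0]
[1, -82.0, 1.0, 1.0, 0]
[1, -80.0, 16.0, 1.0, 0]
```

carry_out([
  [1,1,-9,1,0],
  [1,-3,-22,1,0],
  [1,-14,-33,1,0],
  [1,-28,-39,1,0],
  [1,-43,-40,1,0],
  [1,-58,-36,1,0],
  [1,-70,-27,1,0],
  [1,-78,-14,1,0],
  [1,-82,1,1,0],
  [1,-80,16,1,0],
])

```text
time: 31.82
tool_pos: [641.9, -264.6, 217.6]
tcp_rot: [3.137, -0.0, 1.633]
contact_force: [1.5, -0.9, -0.9]
grip_width: 17.6
```

Run:
```python
from h import *
circ(302,10,R=44)
c=bot.capture("wrist");save("w18",cv2.resize(c["color"][0:250,170:470],None,fx=2.6,fy=2.4))
```

```text
phase,R now [-69.3  45.3] z 217.6 F [ 1.5 -0.9 -0.9]
[1, 5.0, 8.0, -1.0, 0]
[1, 14.0, 20.0, -1.0, 0]
[1, 27.0, 28.0, -1.0, 0]
[1, 42.0, 31.0, -1.0, 0]
[1, 57.0, 28.0, -1.0, 0]
[1, 71.0, 21.0, -1.0, 0]
[1, 81.0, 10.0, -1.0, 0]
[1, 86.0, -5.0, -1.0, 0]
[1, 87.0, -20.0, -1.0, 0]
[1, 82.0, -34.0, -1.0, 0]
```

View pics/w18.png

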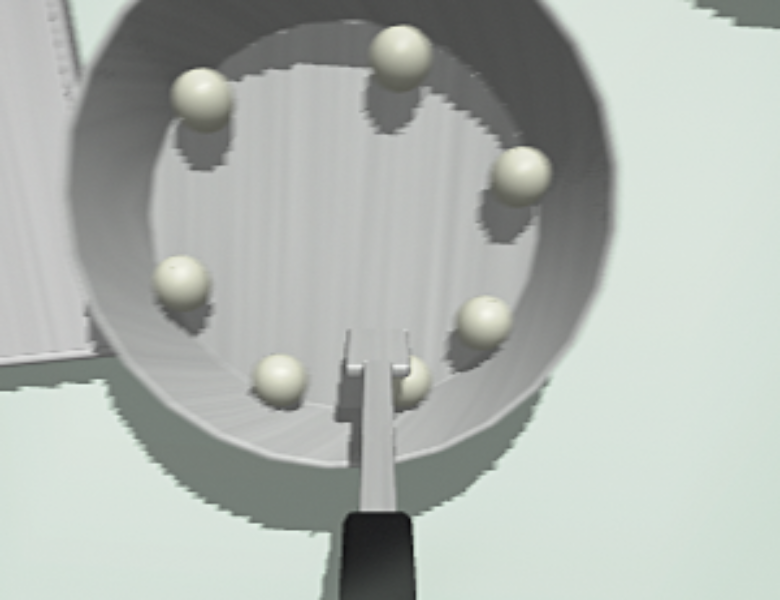

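Run:
```python
from h import *
circ(305,10,R=48)
```

```text
phase,R now [-67.1  44.9] z 217.3 F [-1.2  2.1 -1.4]
[1, 1.0, 10.0, -1.0, 0]
[1, 12.0, 23.0, -1.0, 0]
[1, 27.0, 31.0, -1.0, 0]
[1, 44.0, 33.0, -1.0, 0]
[1, 60.0, 30.0, -1.0, 0]
[1, 74.0, 21.0, -1.0, 0]
[1, 85.0, 8.0, -1.0, 0]
[1, 90.0, -8.0, -1.0, 0]
[1, 89.0, -24.0, -1.0, 0]
[1, 83.0, -40.0, -1.0, 0]
```

carry_out([
  [1,2,10,-1,0],
  [1,12,23,-1,0],
  [1,27,31,-1,0],
  [1,44,33,-1,0],
  [1,60,30,-1,0],
  [1,74,21,-1,0],
  [1,85,8,-1,0],
  [1,90,-8,-1,0],
  [1,89,-24,-1,0],
  [1,83,-40,-1,0],
])

```text
time: 33.12
tool_pos: [597.5, -182.1, 218.8]
tcp_rot: [3.135, -0.0, 1.635]
contact_force: [-0.4, 0.2, -0.6]
grip_width: 18.1
```

Run:
```python
from h import *
c=bot.capture("wrist");save("w19",cv2.resize(c["color"][0:250,170:470],None,fx=2.6,fy=2.4))
circ(140,10,R=46)
```

```text
phase,R now [127.6  49.1] z 218.9 F [ 0.6 -1.1 -0.7]
[1, -9.0, -6.0, 0.0, 0]
[1, -22.0, -15.0, 0.0, 0]
[1, -38.0, -18.0, 0.0, 0]
[1, -54.0, -17.0, 0.0, 0]
[1, -68.0, -10.0, 0.0, 0]
[1, -79.0, 2.0, 0.0, 0]
[1, -85.0, 17.0, 1.0, 0]
[1, -86.0, 33.0, 1.0, 0]
[1, -82.0, 48.0, 1.0, 0]
[1, -72.0, 61.0, 1.0, 0]
```

View pics/w19.png

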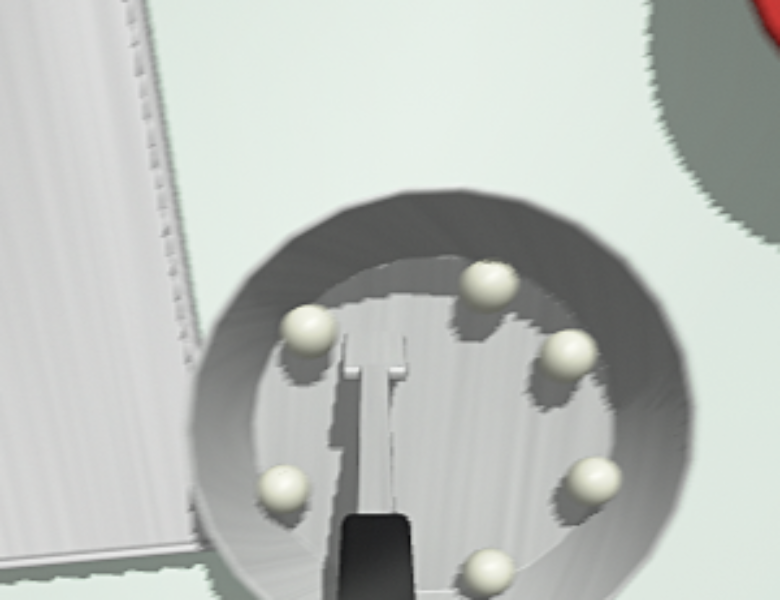

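carry_out([
  [1,-9,-6,0,0],
  [1,-22,-15,0,0],
  [1,-38,-18,0,0],
  [1,-54,-17,0,0],
  [1,-68,-10,0,0],
  [1,-79,2,0,0],
  [1,-85,17,0,0],
  [1,-86,33,0,0],
  [1,-82,48,0,0],
  [1,-72,61,0,0],
])

```text
time: 34.42
tool_pos: [661.9, -252.2, 218.5]
tcp_rot: [3.137, 0.0, 1.632]
contact_force: [0.5, -0.1, -0.3]
grip_width: 17.7
```

Run:
```python
from h import *
circ(330,8,R=44)
```

```text
phase,R now [-39.8  46.9] z 218.5 F [ 0.5 -0.1 -0.3]
[1, 8.0, 3.0, 0.0, 0]
[1, 22.0, 9.0, 0.0, 0]
[1, 37.0, 10.0, 0.0, 0]
[1, 52.0, 5.0, 0.0, 0]
[1, 64.0, -4.0, 0.0, 0]
[1, 72.0, -17.0, 0.0, 0]
[1, 76.0, -31.0, 0.0, 0]
[1, 74.0, -47.0, 0.0, 0]
```

carry_out([
  [1,8,3,0,0],
  [1,22,9,0,0],
  [1,37,10,0,0],
  [1,52,5,0,0],
  [1,64,-4,0,0],
  [1,72,-17,0,0],
  [1,74,-31,0,0],
  [1,66,-42,0,0],
  [1,50,-38,0,0],
  [1,40,-36,0,0],
])

```text
time: 35.67
tool_pos: [624.1, -216.1, 218.4]
tcp_rot: [3.136, 0.001, 1.631]
contact_force: [1.2, 0.1, -1.4]
grip_width: 17.9
```

Run:
```python
from h import *
circ(90,1)
c=bot.capture("wrist");save("w20",cv2.resize(c["color"][0:250,170:470],None,fx=2.6,fy=2.4))
```

```text
phase,R now [106.8   6.3] z 218.4 F [ 1.2  0.1 -1.4]
[1, 31.0, 4.0, 0.0, 0]
```

View pics/w20.png

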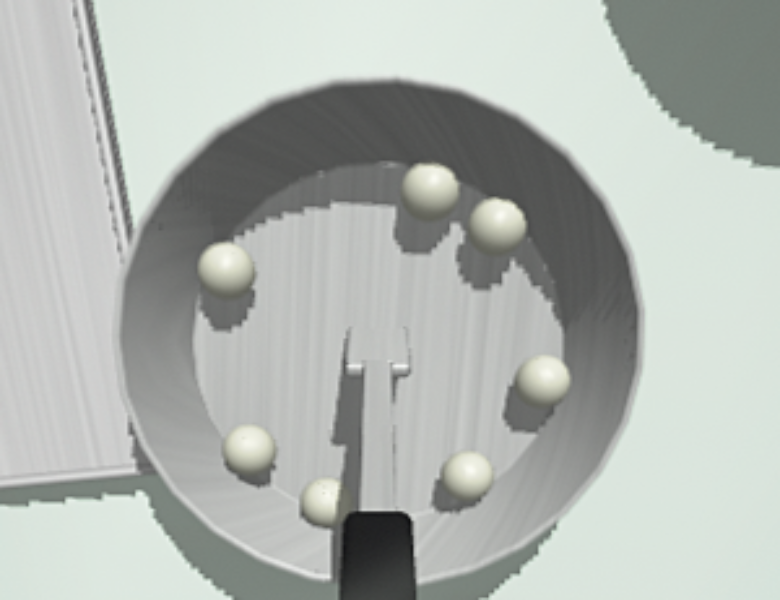

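carry_out([
  [1,0,0,-15,0],
  [1,0,0,-35,0],
  [1,0,0,-55,0],
  [1,0,0,-70,0],
  [1,0,0,-72,0],
  [1,15,-15,-72,0],
  [1,40,-40,-72,0],
  [1,70,-70,-72,-3],
  [1,100,-100,-72,-5],
  [1,130,-130,-72,-5],
])

```text
time: 36.98
tool_pos: [484.8, -94.1, 288.6]
tcp_rot: [3.137, 0.001, 1.718]
contact_force: [1.2, -0.1, 0.2]
grip_width: 17.9
```

Run:
```python
from h import *
to(422,-4,240,98.5)
```

```text
d [ 98.4 -49.1  48.2] spin -0.1 | now [484.8 -94.1 288.6] yaw 98.4 tilt [1.7974e+02 5.0000e-02] F [ 1.2 -0.1  0.2] w 17.9 t 36.98 j [-0.35  0.24  1.5   0.    1.4  -0.5 ]
```

carry_out([
  [1,20,-10,0,0],
  [1,45,-22,0,0],
  [1,70,-35,0,0],
  [1,90,-45,10,0],
  [1,98,-49,30,0],
  [1,98,-49,45,0],
  [1,98,-49,48,0],
  [1,98,-49,48,0],
])

```text
time: 37.98
tool_pos: [422.3, -4.5, 240.3]
tcp_rot: [3.137, 0.001, 1.718]
contact_force: [0.6, -0.1, 0.1]
grip_width: 17.8
```

Run:
```python
from h import *
to(422,-4,214.5,98.5)
barfit("scene",22)
c=bot.capture("wrist");save("w21",c["color"])
for v in range(110,160,3): 
    print(v,deproj(c,315,v).round(1),end=";")
c=bot.capture("scene");save("s21",cv2.resize(c["color"][120:320,200:400],None,fx=3,fy=3))
```

```text
d [ 0.5 -0.3 25.8] spin -0.1 | now [422.3  -4.5 240.3] yaw 98.4 tilt [1.7975e+02 5.0000e-02] F [ 0.6 -0.1  0.1] w 17.8 t 37.98 j [-0.19  0.14  1.76  0.    1.24 -0.34]
scene 177 dir(a,b,z) [ 0.365  0.015 -0.931] angle 68.6 end(a,b,z) [79.4 -2.9 33. ] lowest [79.4 -8.  32.9] rel G z 213.7
110 [408.2 105.1   3.6];113 [408.6 102.2   2.7];116 [409.1  99.2   2.4];119 [409.5  96.1   2.8];122 [410.   93.1   2.8];125 [410.4  90.    2.3];128 [410.9  86.9   3.6];131 [411.4  83.8   3.4];134 [411.8  80.7   4.4];137 [412.2  77.2  34.5];140 [412.6  74.2  40. ];143 [413.   71.4  48.9];146 [413.4  68.7  54.6];149 [413.7  66.   62.4];152 [414.   63.6  73.9];155 [414.4  61.1  78.8];158 [414.7  58.8  85.6];
```

View pics/w21.png

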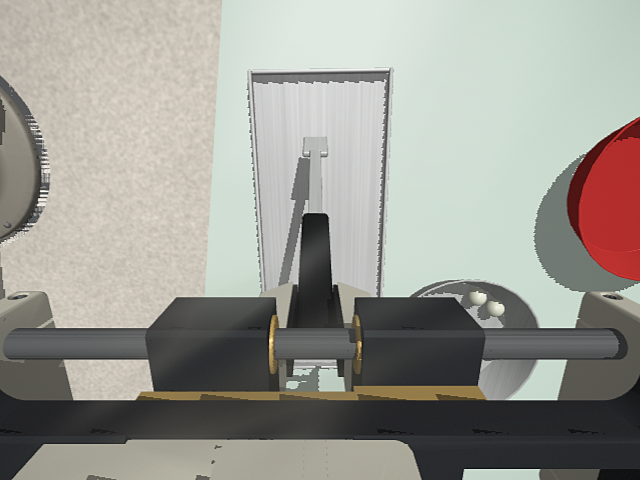

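View pics/s21.png

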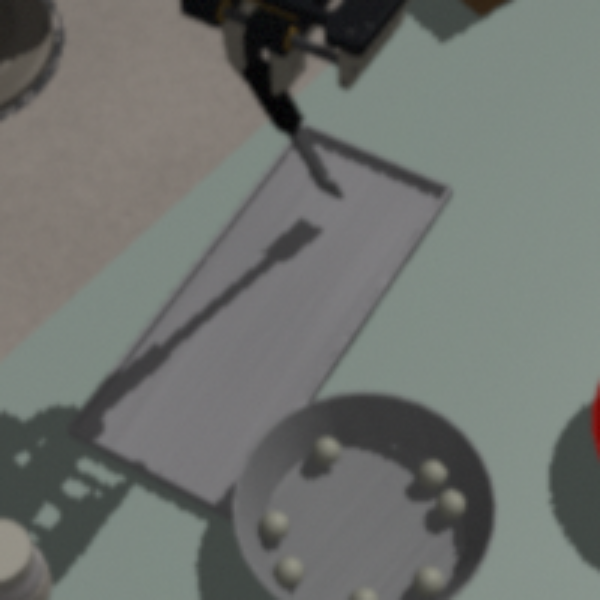

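Run:
```python
import numpy as np
L=234
for th in range(68,-1,-4):
    t=np.radians(th);print(th,round(L*(np.cos(np.radians(68.5))-np.cos(t)),0),round(26+L*(np.sin(np.radians(68.5))-np.sin(t)),0))
```

```text
68 -2.0 27.0
64 -17.0 33.0
60 -31.0 41.0
56 -45.0 50.0
52 -58.0 59.0
48 -71.0 70.0
44 -83.0 81.0
40 -93.0 93.0
36 -104.0 106.0
32 -113.0 120.0
28 -121.0 134.0
24 -128.0 149.0
20 -134.0 164.0
16 -139.0 179.0
12 -143.0 195.0
8 -146.0 211.0
4 -148.0 227.0
0 -148.0 244.0
```

carry_out([
  [1,0,0,12,0],
  [1,0,0,22,0],
  [1,-2,0,27,0],
  [1,-10,0,30,0],
  [1,-17,0,34,0],
  [1,-24,0,38,0],
  [1,-31,0,42,0],
  [1,-45,0,51,0],
  [1,-58,0,60,0],
  [1,-71,0,71,0],
])

```text
time: 39.38
tool_pos: [434.0, -75.9, 169.9]
tcp_rot: [3.135, 0.003, 1.718]
contact_force: [0.4, -1.9, 3.9]
grip_width: 17.4
```

Run:
```python
from h import *
to(444,-148,10,98.5)
c=bot.capture("wrist");save("w22",c["color"])
c=bot.capture("scene");save("s22",cv2.resize(c["color"][120:320,200:400],None,fx=3,fy=3))
```

```text
d [-72.3  -1.8 160.1] spin -0.1 | now [434.  -75.9 169.9] yaw 98.4 tilt [1.796e+02 1.600e-01] F [ 0.4 -1.9  3.9] w 17.4 t 39.38 j [-0.35  0.25  1.84  0.    1.05 -0.5 ]
```

View pics/s22.png

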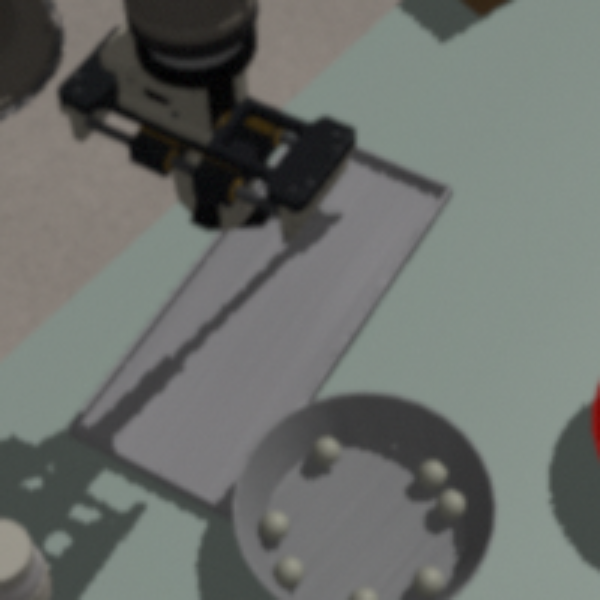

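carry_out([
  [1,-12,0,11,0],
  [1,-22,0,23,0],
  [1,-33,0,36,0],
  [1,-42,0,50,0],
  [1,-50,0,64,0],
  [1,-57,0,79,0],
  [1,-63,0,94,0],
  [1,-68,0,109,0],
  [1,-72,0,125,0],
  [1,-74,0,138,0],
])

```text
time: 40.72
tool_pos: [444.6, -149.3, 29.9]
tcp_rot: [3.137, 0.001, 1.717]
contact_force: [0.6, -0.7, 0.2]
grip_width: 17.7
```

Run:
```python
from h import *
to(444,-148,9,98.5)
c=bot.capture("wrist");save("w23",c["color"])
for v in range(40,280,20): print(v,deproj(c,314,v).round(1))
c=bot.capture("scene");save("s23",cv2.resize(c["color"][120:320,200:400],None,fx=3,fy=3))
```

```text
d [ 1.4 -0.5 20.9] spin -0.1 | now [ 444.6 -149.3   29.9] yaw 98.4 tilt [1.7976e+02 5.0000e-02] F [ 0.6 -0.7  0.2] w 17.7 t 40.73 j [-0.49  0.51  1.91  0.    0.71 -0.64]
40 [427.6 -31.5  22.7]
60 [428.8 -39.4  23.9]
80 [429.9 -47.3  25.2]
100 [431.1 -55.4  26.8]
120 [432.3 -63.5  27.2]
140 [433.5 -71.9  31.3]
160 [434.8 -80.3  32. ]
180 [436.  -88.8  33.5]
200 [437.3 -97.3  35.1]
220 [ 438.6 -106.2   35.9]
240 [ 439.9 -115.2   37.1]
260 [ 441.3 -124.6   37.8]
```

View pics/w23.png

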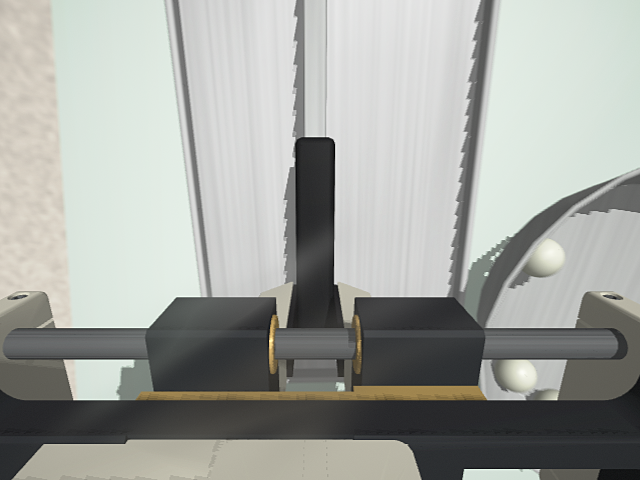

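View pics/s23.png

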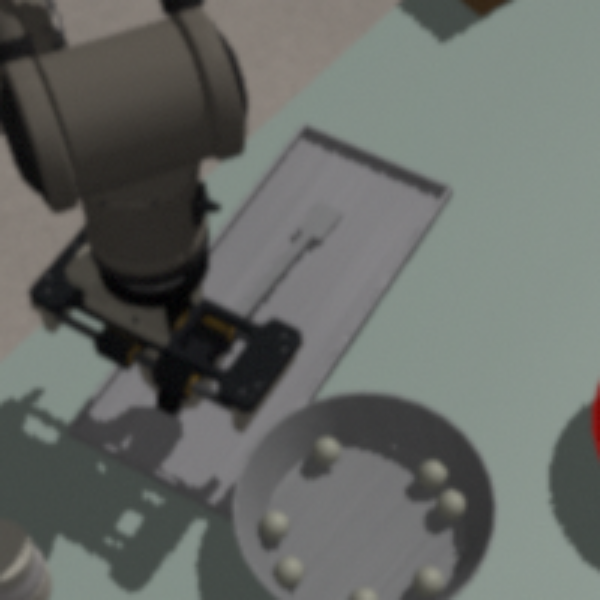

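carry_out([
  [1,0,0,8,0],
  [1,0,0,14,0],
  [1,0,0,18,0],
  [1,0,0,21,0],
  [1,0,0,22,0],
  [1,0,0,22,0],
])

```text
time: 41.58
tool_pos: [444.5, -149.3, 9.7]
tcp_rot: [3.137, 0.001, 1.717]
contact_force: [-5.7, 0.4, 25.0]
grip_width: 17.3
```

Run:
```python
from h import *
to(444,-148,7,98.5)
c=bot.capture("wrist")
for v in range(40,280,40): print(v,deproj(c,314,v).round(1))
```

```text
d [ 1.4 -0.3  2.7] spin -0.1 | now [ 444.5 -149.3    9.7] yaw 98.4 tilt [1.7976e+02 7.0000e-02] F [-5.7  0.4 25. ] w 17.3 t 41.58 j [-0.49  0.55  1.93  0.    0.66 -0.64]
40 [427.9 -35.   16.2]
80 [430.  -49.1  16.7]
120 [432.2 -64.   15.9]
160 [434.6 -79.8  20.3]
200 [437.  -96.5  19.9]
240 [ 439.6 -114.2   20.5]
```

carry_out([
  [1,0,0,-1,0],
  [0.65,0,0,-1,0],
  [0.65,0,0,-1,0],
  [0.65,0,0,-1,0],
  [0.65,0,0,-1,0],
  [0.65,0,0,-10,0],
  [0.65,0,0,-35,0],
  [0.65,0,0,-75,0],
  [0.65,0,0,-120,0],
  [0.65,0,0,-160,0],
])

```text
time: 42.88
tool_pos: [443.8, -149.2, 172.0]
tcp_rot: [3.136, 0.002, 1.717]
contact_force: [0.9, -0.1, -0.3]
grip_width: 32.2
```

Run:
```python
from h import *
to(444,-350,250,98.5)
c=bot.capture("scene");save("s24",cv2.resize(c["color"][120:340,190:410],None,fx=3,fy=3))
c=bot.capture("wrist");save("w24",c["color"])
```

```text
d [-198.9  -28.6  -77.8] spin -0.1 | now [ 443.8 -149.2  172. ] yaw 98.4 tilt [1.797e+02 1.100e-01] F [ 0.9 -0.1 -0.3] w 32.2 t 42.88 j [-0.49  0.29  1.76  0.    1.08 -0.64]
```

View pics/s24.png

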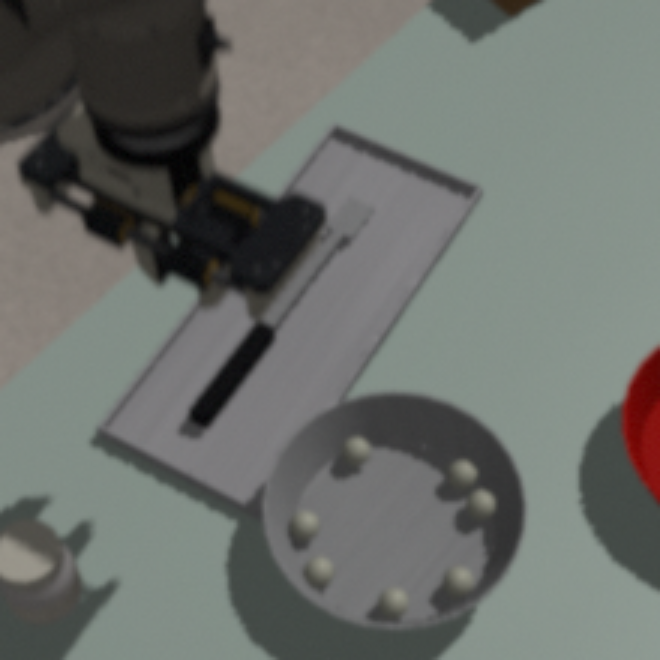

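View pics/w24.png

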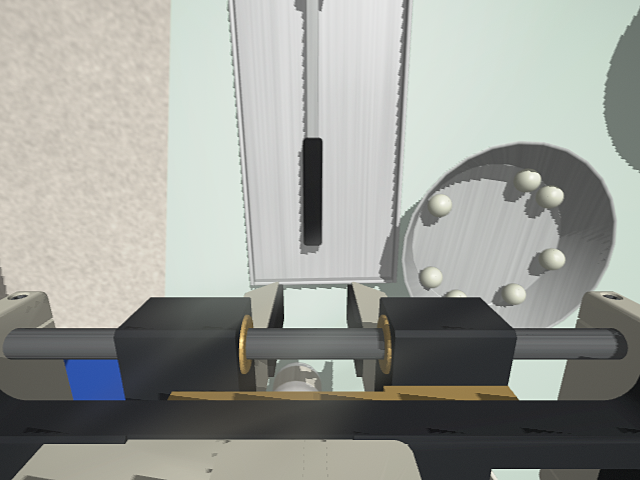

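The stirrer lies flat inside the tray, with its grip at wrist-view (312,190), and all seven balls are in the bowl. I'll move the arm clear for a last check.

carry_out([
  [0.65,0,0,-40,0],
  [0.65,-30,0,-78,0],
  [0.65,-70,-20,-78,0],
  [0.65,-110,-40,-78,0],
  [0.65,-150,-60,-78,0],
  [0.65,-190,-80,-78,0],
  [0.65,-230,-100,-78,0],
  [0.65,-260,-110,-78,0],
  [0.65,-260,-110,-78,0],
])

```text
time: 44.1
tool_pos: [373.0, -424.6, 251.7]
tcp_rot: [3.131, 0.005, 1.714]
contact_force: [0.1, 0.2, -0.2]
grip_width: 31.9
```

Run:
```python
from h import *
o=bot.get_obs();print(o["tool_pos"],o["time"],abs(o["dq"]).max())
c=bot.capture("top");im=c["color"];save("t25",im);P=cloud(c);Z=P[...,2]
for name,(x0,y0,x1,y1),lo,hi in [("jar",(400,245,430,275),65,85),("carton",(130,268,185,308),50,70),("cup",(410,180,450,220),75,95),("bowlrim",(310,165,385,240),38,55)]:
    m=np.zeros(Z.shape,bool);m[y0:y1,x0:x1]=True;m&=(Z>lo)&(Z<hi)
    q=P[m][:,:2].astype(np.float32)
    if len(q): print(name,len(q),cv2.minAreaRect(q))
```

```text
[ 373.00149802 -424.6057821   251.7438388 ] 44.1 0.04190032011021255
jar 227 ((457.7100830078125, -340.2528381347656), (45.80423355102539, 46.8999137878418), 42.59809494018555)
carton 963 ((351.8479919433594, 406.7821044921875), (113.21454620361328, 70.88116455078125), 78.67594146728516)
cup 143 ((629.856689453125, -380.3819885253906), (69.51752471923828, 69.90019226074219), 0.0014892722247168422)
bowlrim 442 ((623.3505249023438, -143.28561401367188), (186.70396423339844, 188.335693359375), 1.7265390157699585)
```

View pics/t25.png

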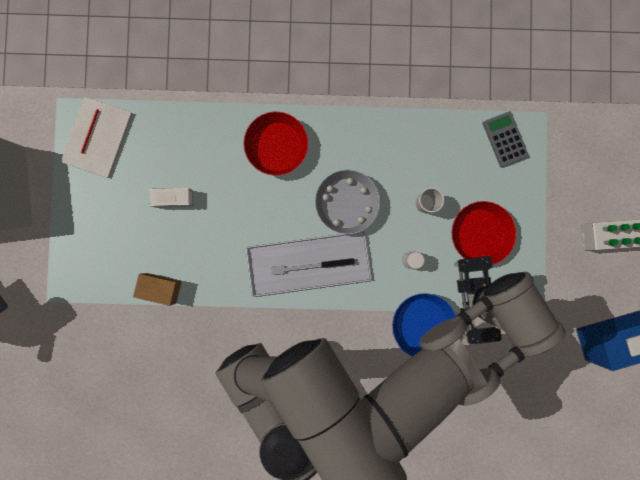

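The top view shows the stirrer in the tray from (273,270) to (355,262) and seven balls in the bowl at (348,203). The bowl, jar, carton and cup are where they started, within 1 mm.

```bash
python3 -c "
from plant import bot
print(bot.close_job())"
```

```text
the job is handed in; nothing more can be done
None
```

The job is done and handed in at about 44 s of the 72 s allowed.

- **Draw and lay:** I drew the stirrer out by its shaft, laid it flat in the tray and let go.
- **Regrasp and tilt:** I took it again by the black grip. The moves allow no tilt, so I hooked the blade end under the lip of the sleeve's mouth and raised the arm. That turned the stirrer to about 68°, blade down.
- **Stirring:** I made about 3.2 anticlockwise turns at 37–48 mm radius. The blade end ran about 6 mm above the bowl's floor, judged from wrist-camera depth.
- **Laying back:** I levelled the stirrer against the tray floor, let go and moved the arm clear. This gave the highest wrist force I read, 25 N, as the grip met the floor.

**Last checks:** all seven balls are in the bowl and the stirrer lies inside the tray. The bowl, jar, carton and cup are within 1 mm of where they started.

- **Balls moved less later on:** the first turn pushed most balls out to the wall. I widened the circle after that, but in the later turns the blade moved them less.
- **Disagreement on blade height:** before lowering into the bowl, the camera readings of the blade's height differed by up to about 8 mm. I settled it with the wrist camera's depth before going lower.

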